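Strip the roller frame and sort the tagged rollers

TASK

The rollers in the roller frame have been inspected and are due to come out: for each one, flip its cam lever open, draw the roller forward in its slots and lower it out, then lay it with its axle in a nest of the matching tray: green-tagged rollers in the green pass tray, red-tagged ones in the red reject tray. When you finish, every roller must lie at rest in a nest and all four cam levers must be flipped fully closed again; do not disturb the timer, the tape and the pipette filler.

Things in the scene. Friction and masses are not known exactly. Their poses are not given: they have to be found in the camera images.
- roller_green_1_centre (a point): centre of a loose roller with green tags (two green bands 12 mm wide) round its black barrel, 34 mm across, 50 mm long; square caps 38 x 38 x 5 mm at its ends (60 mm over both) keep it from rolling off; steel axle 10 mm thick, 114 mm long, along the point's y; x and z turn with the roller. About 0.15 kg. May be absent
- roller_green_2_centre (a point): centre of a loose roller with green tags (two green bands 12 mm wide) round its black barrel, 34 mm across, 50 mm long; square caps 38 x 38 x 5 mm at its ends (60 mm over both) keep it from rolling off; steel axle 10 mm thick, 114 mm long, along the point's y; x and z turn with the roller. About 0.15 kg. May be absent
- roller_red_1_centre (a point): centre of a loose roller with red tags (two red bands 12 mm wide) round its black barrel, 34 mm across, 50 mm long; square caps 38 x 38 x 5 mm at its ends (60 mm over both) keep it from rolling off; steel axle 10 mm thick, 114 mm long, along the point's y; x and z turn with the roller. About 0.15 kg. May be absent
- roller_red_2_centre (a point): centre of a loose roller with red tags (two red bands 12 mm wide) round its black barrel, 34 mm across, 50 mm long; square caps 38 x 38 x 5 mm at its ends (60 mm over both) keep it from rolling off; steel axle 10 mm thick, 114 mm long, along the point's y; x and z turn with the roller. About 0.15 kg. May be absent
- roller_frame: the fixed grey roller frame, base plate 100 x 520 x 25 mm; origin at bench level under the middle of the row of seats; -x is its front (to the robot), y along the row, z up. 4 stations 130 mm apart, each two cheek plates (6 mm thick, 66 mm between them, 109 mm high) with equal slots; the axle lies along y and the barrel between the cheeks is free to grip from above
- seat_1 (a point): axle centre of a roller at rest in station 1 (1 at the -y end), 85 mm up; axes as the frame's. Slot: a level leg forward, roof 14 mm above this point, floor climbing forward 10 deg (holds the axle back; axle must be 3 to 8 mm above this point at its end), then a drop leg 18 to 38 mm in front, open below; its front tongue (38 to 46 mm) ends 22 mm below this point
- lever_1 (a joint): cam lever of station 1: 0 closed (handle leans 30 deg forward, its hooked cam stands before the axle end), pi/3 open (leans 30 deg back, cam lifted clear). Axis along the frame's y, 20 mm behind and 12 mm below the seat; lever in a plane 54 mm to the seat's +y side. Over-centre: upright at 0.52; pushed 0.25 rad past that it falls the rest of the way, either way; under 1 N at the knob
- lever_1_knob (a point): centre of the yellow knob (16 mm thick, 14 mm long along the frame's y) at the end of cam lever 1, 78 mm from its pivot
- seat_2 (a point): axle centre of a roller at rest in station 2 (1 at the -y end), 85 mm up; axes as the frame's. Slot: a level leg forward, roof 14 mm above this point, floor climbing forward 10 deg (holds the axle back; axle must be 3 to 8 mm above this point at its end), then a drop leg 18 to 38 mm in front, open below; its front tongue (38 to 46 mm) ends 22 mm below this point
- lever_2 (a joint): cam lever of station 2: 0 closed (handle leans 30 deg forward, its hooked cam stands before the axle end), pi/3 open (leans 30 deg back, cam lifted clear). Axis along the frame's y, 20 mm behind and 12 mm below the seat; lever in a plane 54 mm to the seat's +y side. Over-centre: upright at 0.52; pushed 0.25 rad past that it falls the rest of the way, either way; under 1 N at the knob
- lever_2_knob (a point): centre of the yellow knob (16 mm thick, 14 mm long along the frame's y) at the end of cam lever 2, 78 mm from its pivot
- seat_3 (a point): axle centre of a roller at rest in station 3 (1 at the -y end), 85 mm up; axes as the frame's. Slot: a level leg forward, roof 14 mm above this point, floor climbing forward 10 deg (holds the axle back; axle must be 3 to 8 mm above this point at its end), then a drop leg 18 to 38 mm in front, open below; its front tongue (38 to 46 mm) ends 22 mm below this point
- lever_3 (a joint): cam lever of station 3: 0 closed (handle leans 30 deg forward, its hooked cam stands before the axle end), pi/3 open (leans 30 deg back, cam lifted clear). Axis along the frame's y, 20 mm behind and 12 mm below the seat; lever in a plane 54 mm to the seat's +y side. Over-centre: upright at 0.52; pushed 0.25 rad past that it falls the rest of the way, either way; under 1 N at the knob
- lever_3_knob (a point): centre of the yellow knob (16 mm thick, 14 mm long along the frame's y) at the end of cam lever 3, 78 mm from its pivot
- seat_4 (a point): axle centre of a roller at rest in station 4 (1 at the -y end), 85 mm up; axes as the frame's. Slot: a level leg forward, roof 14 mm above this point, floor climbing forward 10 deg (holds the axle back; axle must be 3 to 8 mm above this point at its end), then a drop leg 18 to 38 mm in front, open below; its front tongue (38 to 46 mm) ends 22 mm below this point
- lever_4 (a joint): cam lever of station 4: 0 closed (handle leans 30 deg forward, its hooked cam stands before the axle end), pi/3 open (leans 30 deg back, cam lifted clear). Axis along the frame's y, 20 mm behind and 12 mm below the seat; lever in a plane 54 mm to the seat's +y side. Over-centre: upright at 0.52; pushed 0.25 rad past that it falls the rest of the way, either way; under 1 N at the knob
- lever_4_knob (a point): centre of the yellow knob (16 mm thick, 14 mm long along the frame's y) at the end of cam lever 4, 78 mm from its pivot
- pass_nest_1 (a point): where a roller's centre lies when its axle rests in nest 1 of the green pass tray, 100 mm up; axle along y. Tray loose, 0.9 kg, base 90 x 240 x 10 mm, long along y, nests 65 mm either side of its middle; a nest is two aluminium V-blocks (8 mm thick, 44 mm either side of this point, 90 deg V, 40 mm wide at the mouth, tops 117 mm up)
- pass_nest_2 (a point): where a roller's centre lies when its axle rests in nest 2 of the green pass tray, 100 mm up; axle along y. Tray loose, 0.9 kg, base 90 x 240 x 10 mm, long along y, nests 65 mm either side of its middle; a nest is two aluminium V-blocks (8 mm thick, 44 mm either side of this point, 90 deg V, 40 mm wide at the mouth, tops 117 mm up)
- reject_nest_1 (a point): where a roller's centre lies when its axle rests in nest 1 of the red reject tray, 100 mm up; axle along y. Tray loose, 0.9 kg, base 90 x 240 x 10 mm, long along y, nests 65 mm either side of its middle; a nest is two aluminium V-blocks (8 mm thick, 44 mm either side of this point, 90 deg V, 40 mm wide at the mouth, tops 117 mm up)
- reject_nest_2 (a point): where a roller's centre lies when its axle rests in nest 2 of the red reject tray, 100 mm up; axle along y. Tray loose, 0.9 kg, base 90 x 240 x 10 mm, long along y, nests 65 mm either side of its middle; a nest is two aluminium V-blocks (8 mm thick, 44 mm either side of this point, 90 deg V, 40 mm wide at the mouth, tops 117 mm up)
- lab_timer: the white countdown timer, 64 x 64 x 18 mm, lying on its back behind the frame; a bystander; origin at the centre of its underside
- masking_tape: the roll of masking tape, 96 mm across, 25 mm high, lying behind the frame; a bystander; origin at the centre of its underside
- pipette_bulb: the red rubber pipette filler, 56 mm across, 78 mm high, standing to the right of the trays; a bystander; origin at the centre of its underside
Things that resemble listed ones, but are neither listed nor needed, are in the scene too. Leave any purple or turquoise look-alike of the part that bears roller_red_1_centre alone.

How it is judged:
On the way:
1. a cam lever is flipped open (value of joint any of lever_1, lever_2, lever_3, lever_4 above 0.85 rad), for 0.2 s.
At the end, for the whole second after the job is handed in: every roller that is present lies at rest in a nest of the tray of its tag's colour (centre within 15 mm of the nest point, axle within 0.15 rad of the nest's y axis), and all four cam levers are closed (below 0.15 rad) (((distance between roller_green_1_centre and pass_nest_1 below 0.015 m and angle between the y axis of roller_green_1_centre and the y axis of pass_nest_1, either way round below 0.15 rad) or (distance between roller_green_1_centre and pass_nest_2 below 0.015 m and angle between the y axis of roller_green_1_centre and the y axis of pass_nest_2, either way round below 0.15 rad)) and ((distance between roller_green_2_centre and pass_nest_1 below 0.015 m and angle between the y axis of roller_green_2_centre and the y axis of pass_nest_1, either way round below 0.15 rad) or (distance between roller_green_2_centre and pass_nest_2 below 0.015 m and angle between the y axis of roller_green_2_centre and the y axis of pass_nest_2, either way round below 0.15 rad)) and ((distance between roller_red_1_centre and reject_nest_1 below 0.015 m and angle between the y axis of roller_red_1_centre and the y axis of reject_nest_1, either way round below 0.15 rad) or (distance between roller_red_1_centre and reject_nest_2 below 0.015 m and angle between the y axis of roller_red_1_centre and the y axis of reject_nest_2, either way round below 0.15 rad)) and ((distance between roller_red_2_centre and reject_nest_1 below 0.015 m and angle between the y axis of roller_red_2_centre and the y axis of reject_nest_1, either way round below 0.15 rad) or (distance between roller_red_2_centre and reject_nest_2 below 0.015 m and angle between the y axis of roller_red_2_centre and the y axis of reject_nest_2, either way round below 0.15 rad)) and linear speed of each of roller_green_1, roller_green_2, roller_red_1, roller_red_2 below 0.02 m/s and value of joint each of lever_1, lever_2, lever_3, lever_4 below 0.15 rad); the robot touches nothing.
It fails at once if the lab timer is shoved away (more than 30 mm) (distance of lab_timer from where it was at the start of the episode above 0.03 m).
It fails at once if the masking tape is shoved away (more than 30 mm) (distance of masking_tape from where it was at the start of the episode above 0.03 m).
It fails at once if the pipette bulb is shoved away (more than 30 mm) (distance of pipette_bulb from where it was at the start of the episode above 0.03 m).
Of roller_green_1, roller_green_2, roller_red_1, roller_red_2 only 3 to 4 are there at a start; the rules pass over those that are not, and their reading is None.
At some moment in a run one of pass_tray, reject_tray may be knocked a few centimetres aside while the robot is not near it.
Once in a run the grip may slacken for a moment while it holds something.
It also fails if it takes over 210 s, if anything falls off the work surface, if the arm or the gripper's body presses on something with over 40 N, if the wrist force passes 120 N, or if a joint passes its speed limit or range.

ROBOT

A 7-joint arm with a two-finger parallel gripper is mounted at the origin on a cart in front of the work surface, level with it; the furniture and walls round the work are solid. World frame = base frame: x ahead of the robot, y to its left, z up, the work surface at z = 0. Lengths are in m, angles in rad, forces in N, time in s.
With the tool pointing down it reaches from about 0.425 to 0.875 m from the base axis. Payload 4.7 kg.
Tool frame: the origin (TCP) lies at the very end of the fingers, on their centre line; the grasp point (between the pads) lies 19 mm behind it; z points along the fingers, y is the line along which they close (so a half turn about z gives the same grasp; the last joint's range is limited). The gripper opens to 87 mm and grips with 3 to 60 N. Pads are 19 mm wide; open, the fingers measure 117 mm over their backs; the gripper's body (75 mm by 190 mm) begins 51 mm behind the grasp point.
Start: joints at [-1.269, 0.321, -0.07, 1.45, 0.023, 1.371, -0.057], TCP at [0.185, 0.623, 0.223] pointing down, gripper open.
Joint ranges: [-2.86, 2.86], [-0.3, 2.09], [-1.38, 1.24], [0.06, 2.45], [-1.56, 4.7], [0.09, 2.05], [-2.69, 2.69]. Speed limits (rad/s): [2.57, 2.57, 3.14, 3.14, 3.14, 3.14, 3.14].

INTERFACE

Orientations are given as a rotation vector (axis times angle).
In Python, from bench import ctrl, vision gives the robot as it stands.
- The arm moves only by the tool jog_arm, never from a script. Its argument "increments" is a list of rows, each an object of numbers: "tx", "ty", "tz": the shift along the tool's x, y, z in mm; "wx", "wy", "wz": the turn, a rotation vector about the tool's x, y, z in rad; "gripper": the opening, from 0 (shut) to 1 (fully open). In form: [{"tx": .., "ty": .., "tz": .., "wx": .., "wy": .., "wz": .., "gripper": ..}, ...]. A call has exactly 5 rows; each row is the pose to reach, as a shift and turn from the pose commanded when the call began, along the tool's axes at that moment; what a row does not reach only later rows make up. A row lasts 1/12 s, in which the tool goes at most 41.7 mm and 7.16 degrees, less where a joint would pass 70% of its speed; a pose out of reach is approached as far as the arm can. A call with a gripper value outside its range is refused whole. The fingers move at their own pace and stop on an object; "grip_force" is the grip in N (left out, the last holds). Time passes only in rows, so rows that repeat a pose let the fingers close, or fill a call up. It gives the time, the measured TCP pose, the force, the opening and the grip force at its end, in the units of the state.
- ctrl.get_state(): the state, without advancing time (a new reading comes with each control period).
- vision.get_image(name): name is "side" or "top"; returns a dict with "color" (400x640x3 uint8, blue, green, red), "fx", "fy", "cx", "cy" (pixels), "extrinsics" (4x4, takes a point from world to camera coordinates). Camera axes: x right, y down, z forward; pixel columns grow to the right and rows downward; lengths in m; the calibration is good to about 2 mm. A picture is of the moment at which its call begins. There is no depth.
- ctrl.close_job(): hands the job in; it is judged then, once.
Trained networks look in the newest picture that a camera, given by its name, has taken for a name from the list of things; names that differ only in an ending like _2 or _b are one class to them, and where a whole thing is asked for, a point or a joint stands for the part that bears it (a point fixed in the world has none). Each returns a list of dicts, best first, with "conf" (0 to 1); they miss things now and then, are a little off and sometimes report something else, mostly with a low value. They report only what shows in the picture. A call takes as long as a camera call. They do not tell look-alikes from the thing itself.
- vision.spot_in(camera, thing): "bbox" ([left, top, right, bottom] in pixels, round what is visible of it).
The state is a dict: "time": time; "joint_positions": joint angles; "qd": joint speeds; "joint_torque": joint torques, N m; "position": TCP position; "tool_rot": TCP orientation; "ft_force": force on the tool from outside, world axes, zero at the start; "torque": the same for the moment, N m; "grip_width": opening from 0.0 (shut) to 1.0 (fully open); "grip_force": force on a finger pad.
Only numpy, scipy, OpenCV 4.12 (cv2) and the standard library are available. Lean on these libraries where they do the work, as an engineer would, in place of code of your own. Each camera call takes 0.05 s, during which the arm holds its last target. There are 200 camera calls.

## Working session

There is one attempt and no reset: what is moved stays moved. The work goes in short steps, Python scripts to look and compute and a tool call to move; the robot and the scene stay as the last step left them, time stands still between calls to the robot, and variables do not carry over. Pictures are saved under pics/ and viewed, at most 14 in all, crops included, and the job is handed in when it is done.

Besides the shell and the picture viewer there is one more tool, called after "Request:" by a JSON object that holds its "api" and its "payload", one argument or row to a line. jog_arm: Moves the arm, as the interface text tells. Its arguments: {"type":"object","properties":{"increments":{"type":"array"},"grip_force":{"type":"number"}},"required":["increments"]}

```bash
ls; mkdir -p pics
python3 - <<'E'
from bench import ctrl, vision
import cv2, numpy as np
s=ctrl.get_state(); print({k:np.round(v,3) for k,v in s.items()})
for n in ("top","side"):
    i=vision.get_image(n); cv2.imwrite(f"pics/{n}0.png",i["color"]); print(n,i["fx"],i["fy"],i["cx"],i["cy"]); print(np.round(i["extrinsics"],4).tolist())
    for t in ("roller_green_1_centre","roller_red_1_centre","roller_frame","lever_1_knob","pass_nest_1","reject_nest_1","lab_timer","masking_tape","pipette_bulb"):
        try: print(t,[(np.round(d["bbox"]).astype(int).tolist(),round(d["conf"],2)) for d in vision.spot_in(n,t)])
        except Exception as e: print(t,e)
E
```

```text
pics
{'time': np.float64(0.0), 'joint_positions': array([-1.269,  0.322, -0.07 ,  1.452,  0.023,  1.371, -0.057]), 'qd': array([-0.001, -0.001,  0.001, -0.   , -0.001,  0.002,  0.   ]), 'joint_torque': array([ 0.0000e+00, -4.9129e+01, -4.0400e-01, -3.1254e+01, -6.4000e-02,
        4.3000e-02,  0.0000e+00]), 'position': array([0.184, 0.623, 0.221]), 'tool_rot': array([-4.500e-01, -3.109e+00,  3.000e-03]), 'ft_force': array([ 0.787, -0.074,  0.073]), 'torque': array([0.008, 0.012, 0.03 ]), 'grip_force': np.float64(0.0), 'grip_width': np.float64(1.002)}
top 480.2979980243466 480.2979980243466 317.7354021530343 196.70190733288405
[[0.0275, -0.9996, 0.0043, -0.0105], [-0.9954, -0.0278, -0.0917, 0.6239], [0.0917, -0.0018, -0.9958, 1.3952], [0.0, 0.0, 0.0, 1.0]]
roller_green_1_centre [([225, 195, 253, 211], 0.82)]
roller_red_1_centre [([340, 147, 378, 161], 0.68), ([171, 190, 195, 225], 0.65), ([306, 199, 346, 207], 0.6)]
roller_frame [([207, 188, 392, 222], 0.71), ([303, 195, 306, 210], 0.47)]
lever_1_knob [([351, 190, 355, 212], 0.6)]
pass_nest_1 [([328, 246, 419, 276], 0.91)]
reject_nest
[... 258 characters left out ...]
12787423132002
[[1.0, -0.0069, -0.0055, -0.6196], [-0.0086, -0.6335, -0.7737, 0.0803], [0.0019, 0.7737, -0.6335, 1.2695], [0.0, 0.0, 0.0, 1.0]]
roller_green_1_centre [([301, 154, 312, 166], 0.56), ([293, 135, 330, 275], 0.54)]
roller_red_1_centre [([305, 197, 318, 205], 0.72), ([354, 234, 371, 260], 0.6)]
roller_frame [([295, 136, 329, 273], 0.88)]
lever_1_knob [([299, 205, 314, 221], 0.46)]
pass_nest_1 [([230, 212, 270, 296], 0.89), ([303, 194, 319, 206], 0.45), ([296, 138, 330, 276], 0.41)]
reject_nest_1 [([240, 152, 280, 219], 0.67)]
lab_timer [([356, 193, 378, 211], 0.7), ([303, 195, 317, 215], 0.67)]
masking_tape [([340, 160, 370, 181], 0.91)]
pipette_bulb [([238, 319, 263, 349], 0.82)]
```

Run:
```python
import cv2
a=cv2.imread("pics/top0.png")[120:290,150:480]; b=cv2.imread("pics/side0.png")[120:360,220:390]
cv2.imwrite("pics/top0c.png",cv2.resize(a,(792,408),interpolation=cv2.INTER_CUBIC))
cv2.imwrite("pics/side0c.png",cv2.resize(b,(425,600),interpolation=cv2.INTER_CUBIC))
```

```text
(no output)
```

View pics/top0c.png

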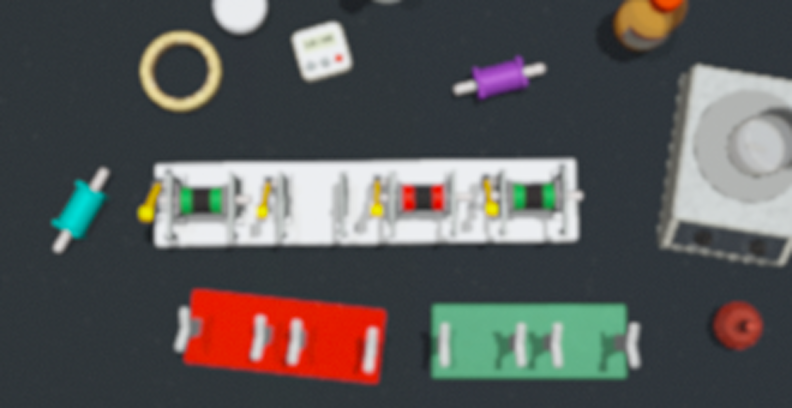

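View pics/side0c.png

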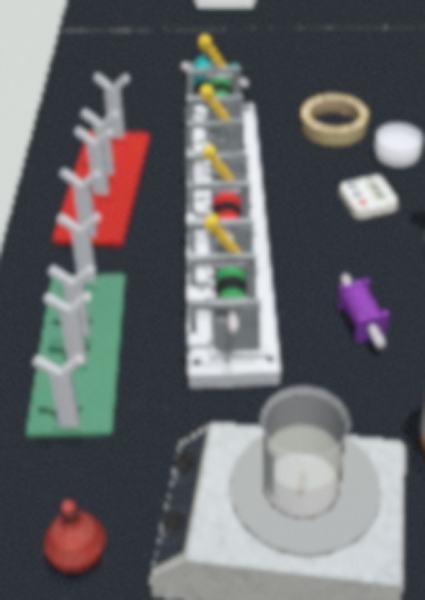

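Stations left to right in the top view: station 4 holds a green roller (crop 200,200), 3 is empty, 2 holds red (422,198) and 1 holds green (533,196). All four yellow levers lean forward, which means closed. The purple roller (500,78) and turquoise roller (78,210) are unbanded look-alikes lying outside the frame, so I'll leave them alone. Next I'll measure.

```bash
cat > h.py <<'E'
from bench import ctrl, vision
import cv2, numpy as np
from scipy.spatial.transform import Rotation as R
def shot(n): return vision.get_image(n)
def toplane(im,px,z):
    px=np.atleast_2d(px).astype(float); E=im["extrinsics"]; Rm,t=E[:3,:3],E[:3,3]; C=-Rm.T@t
    d=np.c_[(px[:,0]-im["cx"])/im["fx"],(px[:,1]-im["cy"])/im["fy"],np.ones(len(px))]@Rm
    return C+d*((z-C[2])/d[:,2:])
def proj(im,p):
    q=np.atleast_2d(p)@im["extrinsics"][:3,:3].T+im["extrinsics"][:3,3]
    return np.c_[im["fx"]*q[:,0]/q[:,2]+im["cx"],im["fy"]*q[:,1]/q[:,2]+im["cy"]]
def mask(im,col):
    h=cv2.cvtColor(im["color"],cv2.COLOR_BGR2HSV); H,S,V=cv2.split(h)
    return {"yellow":(H>18)&(H<34)&(S>140)&(V>110),"green":(H>40)&(H<82)&(S>70)&(V>50),
            "red":((H<8)|(H>172))&(S>150)&(V>80),"white":(S<40)&(V>190)}[col].astype(np.uint8)
def comps(im,col,amin=8):
    n,l,st,c=cv2.connectedComponentsWithStats(mask(im,col)); 
    return [(st[i].tolist(),c[i].round(1).tolist()) for i in range(1,n) if st[i,4]>=amin],l,n,st
def biggest(im,col,z):
    _,l,n,st=comps(im,col); i=1+np.argmax(st[1:,4])
    c=max(cv2.findContours((l==i).astype(np.uint8),0,1)[0],key=cv2.contourArea)[:,0]
    P=toplane(im,c,z)[:,:2]; (c,s,a)=cv2.minAreaRect(P.astype(np.float32)*1000)
    if s[0]>s[1]: a-=90; s=s[::-1]
    a=(a+90)%180-90
    return np.round(c,1),np.round(s,1),round(a,2)   # long side along y turned by a deg
E
python3 - <<'E'
from h import *
for n in("top","side"):
    im=shot(n); print(n)
    print("green",biggest(im,"green",.01)); print("red",biggest(im,"red",.01)); print("white",biggest(im,"white",.025))
    for c in("yellow","green","red"): print(c,comps(im,c)[0])
E
```

```text
top
green (array([ 435.6, -154.1]), array([ 94.2, 244.3]), 1.56)
red (array([434.3, 148.1]), array([ 94.3, 244. ]), -4.64)
white (array([169.1, 114.3]), array([ 285. , 1615.8]), 0.14)
yellow [([411, 120, 17, 14, 125], [418.6, 126.8]), ([352, 195, 6, 15, 44], [354.0, 204.0]), ([207, 197, 10, 16, 82], [211.6, 205.3]), ([257, 197, 6, 14, 32], [259.5, 204.6]), ([305, 196, 4, 14, 36], [306.6, 203.9])]
green [([364, 197, 6, 11, 60], [366.4, 201.7]), ([375, 196, 7, 12, 62], [377.9, 201.3]), ([225, 198, 6, 12, 66], [227.5, 203.2]), ([237, 198, 6, 11, 57], [239.4, 203.0]), ([329, 246, 83, 33, 2365], [370.3, 261.8])]
red [([421, 118, 8, 7, 16], [423.9, 121.4]), ([318, 198, 6, 10, 49], [320.1, 202.4]), ([329, 198, 6, 9, 40], [331.5, 202.0]), ([226, 240, 85, 40, 2245], [268.0, 259.3]), ([448, 246, 19, 19, 289], [456.9, 255.1]), ([515, 318, 74, 66, 1890], [555.8, 342.0])]
side
green (array([ 436.4, -156.2]), array([ 94.7, 248.4]), 1.36)
red (array([455.7, 142.5]), array([ 51.9, 246.6]), -4.81)
white (array([-136.5,  129.1]), array([ 912.8, 1363.2]), 0.07)
yellow [([299, 134, 11, 12, 58], [303.6, 138.9]), ([300, 154, 10, 13, 45], [304.1, 158.9]), ([302, 179, 10, 12, 34], [306.5, 184.8]), ([303, 205, 12, 15, 51], [307.4, 212.4])]
green [([304, 151, 9, 7, 43], [308.0, 153.8]), ([307, 227, 11, 6, 51], [311.9, 229.2]), ([230, 229, 41, 67, 1253], [254.8, 267.9]), ([239, 232, 6, 7, 27], [241.7, 234.6]), ([308, 234, 10, 5, 40], [312.4, 236.4]), ([235, 243, 11, 22, 160], [239.9, 254.2])]
red [([363, 17, 14, 20, 138], [369.3, 26.2]), ([258, 173, 22, 46, 545], [268.3, 195.3]), ([250, 179, 5, 11, 36], [252.3, 184.9]), ([245, 196, 5, 11, 33], [247.1, 201.4]), ([306, 198, 10, 4, 29], [310.1, 199.3]), ([308, 204, 7, 2, 13], [310.8, 204.5]), ([241, 211, 7, 7, 41], [244.0, 214.2]), ([400, 250, 17, 19, 246], [408.3, 259.3]), ([238, 326, 23, 23, 300], [249.2, 337.9])]
```

Run:
```python
from h import *
im={n:shot(n) for n in("top","side")}
print("cams",[(-i["extrinsics"][:3,:3].T@i["extrinsics"][:3,3]).round(3) for i in im.values()])
t=im["top"]; h=cv2.cvtColor(t["color"],cv2.COLOR_BGR2HSV)
m=np.zeros((400,640),np.uint8); m[183:225,200:396]=((h[...,2]>120)&(h[...,1]<60))[183:225,200:396]
m=cv2.morphologyEx(m,cv2.MORPH_CLOSE,np.ones((9,9)))
c=max(cv2.findContours(m,0,1)[0],key=cv2.contourArea)[:,0]
P=toplane(t,c,.025)[:,:2]*1000; print("plate",cv2.minAreaRect(P.astype(np.float32)))
# front edge line / end lines
def line(sel): 
    vx,vy,x,y=cv2.fitLine(sel.astype(np.float32),cv2.DIST_HUBER,0,.01,.01).ravel(); return x,y,np.degrees(np.arctan2(vx,vy))
xs=P[:,0]; lo,hi=np.percentile(xs,2),np.percentile(xs,98)
mid=(P[:,1]>P[:,1].min()+30)&(P[:,1]<P[:,1].max()-30)
print("front",line(P[mid&(xs<lo+15)]),"rear",line(P[mid&(xs>hi-15)]))
# bands
T=lambda a,b:(lambda X:(X[:3]/X[3]).ravel())(cv2.triangulatePoints(*[np.array([[i["fx"],0,i["cx"]],[0,i["fy"],i["cy"]],[0,0,1]])@i["extrinsics"][:3] for i in im.values()],np.array(a,float),np.array(b,float)))
print("bands z=.1:",toplane(t,[[366.4,201.7],[377.9,201.3],[320.1,202.4],[331.5,202.0],[227.5,203.2],[239.4,203]],.098).round(4).tolist())
print("tri g1",T([366.4,201.7],[311.9,229.2]),T([377.9,201.3],[312.4,236.4]),"r",T([320.1,202.4],[310.1,199.3]))
# knobs: top of the blob in side / front of blob in top
for a,b in (((211.6,205.3),(303.6,138.9)),((259.5,204.6),(304.1,158.9)),((306.6,203.9),(306.5,184.8)),((354,204),(307.4,212.4))): print("lever blob",T(a,b).round(4))
```

```text
cams [array([0.493, 0.009, 1.447]), array([ 0.618, -0.936,  0.863])]
plate ((602.3992919921875, 49.66261291503906), (104.96582794189453, 528.7727661132812), 2.297903060913086)
front (np.float32(548.2369), np.float32(120.48495), np.float32(177.71127)) rear (np.float32(654.1242), np.float32(31.694536), np.float32(177.85669))
bands z=.1: [[0.6073, -0.1306, 0.098], [0.6093, -0.163, 0.098], [0.6016, -0.0003, 0.098], [0.6037, -0.0323, 0.098], [0.5921, 0.2601, 0.098], [0.5936, 0.2267, 0.098]]
tri g1 [ 0.60792504 -0.13030978  0.10045532] [ 0.60949921 -0.16218072  0.10418309] r [ 6.02418372e-01 -1.60363828e-04  1.00179747e-01]
lever blob [0.5817 0.2969 0.1323]
lever blob [0.5864 0.1654 0.1356]
lever blob [0.5937 0.037  0.1268]
lever blob [ 0.5972 -0.0934  0.1297]
```

```bash
cat >> h.py <<'E'
O=np.array([.6017,.0487,0]); YAW=np.radians(2.26)
def loc(x,y,z): # frame-local mm -> world
    return O+R.from_euler('z',YAW).apply([x/1000,y/1000,z/1000])
def state():
    s=ctrl.get_state(); p=np.array(s["position"]); l=R.from_euler('z',-YAW).apply(p-O)*1000
    print(f"t={s['time']:.2f} tcp {p.round(4)} local {l.round(1)} F {np.round(s['ft_force'],1)} w {s['grip_width']*87:.1f}mm gf {s['grip_force']:.1f} q {np.round(s['joint_positions'],2)}"); return s
def go(p,yaw=YAW): # world tcp -> tool increments; tool y along x turned by yaw, z down
    s=ctrl.get_state(); R0=R.from_rotvec(s["tool_rot"])
    c,sn=np.cos(yaw),np.sin(yaw); Rt=R.from_matrix(np.array([[-sn,c,0],[c,sn,0],[0,0,-1]]))
    print("inc",(R0.inv().apply(np.array(p)-s["position"])*1000).round(1),"w",(R0.inv()*Rt).as_rotvec().round(4))
E
python3 -c "
from h import *
state(); go(loc(-80,249,200))"
```

```text
t=1.20 tcp [0.1845 0.6233 0.2226] local [-394.2  590.6  222.6] F [-0.2 -0.9 -0.2] w 87.0mm gf 0.0 q [-1.27  0.32 -0.07  1.45  0.02  1.37 -0.06]
inc [-407.3 -222.5   22.6] w [ 1.0000e-04 -1.0000e-04  1.2436e+00]
```

Request:
{"api": "jog_arm", "payload": {
  "increments": [
    {"tx":-82,"ty":-44,"tz":4,"wz":0.12,"gripper":0},
    {"tx":-165,"ty":-88,"tz":8,"wz":0.24,"gripper":0},
    {"tx":-247,"ty":-132,"tz":12,"wz":0.36,"gripper":0},
    {"tx":-330,"ty":-176,"tz":16,"wz":0.48,"gripper":0},
    {"tx":-412,"ty":-220,"tz":20,"wz":0.6,"gripper":0}
  ]
}}

```text
validation failed for argument at $.in...
```

```bash
python3 -c "
from h import *
state(); go(loc(-80,249,200))"
```

```text
t=1.20 tcp [0.1845 0.6233 0.2226] local [-394.2  590.6  222.6] F [-0.2 -0.9 -0.2] w 87.0mm gf 0.0 q [-1.27  0.32 -0.07  1.45  0.02  1.37 -0.06]
inc [-407.3 -222.5   22.6] w [ 1.0000e-04 -1.0000e-04  1.2436e+00]
```

Request:
{"api": "jog_arm", "payload": {
  "increments": [
    {"tx":-36,"ty":-20,"tz":4,"wx":0,"wy":0,"wz":0.12,"gripper":0},
    {"tx":-72,"ty":-40,"tz":8,"wx":0,"wy":0,"wz":0.24,"gripper":0},
    {"tx":-108,"ty":-60,"tz":12,"wx":0,"wy":0,"wz":0.36,"gripper":0},
    {"tx":-144,"ty":-80,"tz":16,"wx":0,"wy":0,"wz":0.48,"gripper":0},
    {"tx":-180,"ty":-100,"tz":20,"wx":0,"wy":0,"wz":0.6,"gripper":0}
  ]
}}

```text
time: 1.62
position: [0.3299, 0.4748, 0.2026]
tool_rot: [1.357, 2.833, 0.001]
ft_force: [0.7, 1.2, -0.2]
grip_width: 0.707
grip_force: 0.0
```

```bash
python3 -c "
from h import *
state(); go(loc(-80,249,200))"
```

```text
t=1.62 tcp [0.3299 0.4748 0.2026] local [-254.8  436.5  202.6] F [ 0.7  1.2 -0.2] w 61.5mm gf 0.0 q [-1.1   0.18  0.1   1.67 -0.02  1.3  -0.32]
inc [-254.7   28.8    2.6] w [ 5.000e-04 -5.000e-04  6.379e-01]
```

Request:
{"api": "jog_arm", "payload": {
  "increments": [
    {"tx":-40,"ty":5,"tz":0,"wx":0,"wy":0,"wz":0.12,"gripper":0},
    {"tx":-80,"ty":10,"tz":0,"wx":0,"wy":0,"wz":0.24,"gripper":0},
    {"tx":-120,"ty":15,"tz":0,"wx":0,"wy":0,"wz":0.36,"gripper":0},
    {"tx":-160,"ty":20,"tz":0,"wx":0,"wy":0,"wz":0.48,"gripper":0},
    {"tx":-200,"ty":25,"tz":0,"wx":0,"wy":0,"wz":0.6,"gripper":0}
  ]
}}

```text
time: 2.03
position: [0.4755, 0.3355, 0.203]
tool_rot: [-2.134, -2.305, -0.002]
ft_force: [0.2, 0.9, -0.8]
grip_width: 0.323
grip_force: 0.0
```

```bash
python3 -c "
from h import *
state(); go(loc(-80,249,200))"
```

```text
t=2.03 tcp [0.4755 0.3355 0.203 ] local [-114.8  291.5  203. ] F [ 0.2  0.9 -0.8] w 28.1mm gf 0.0 q [-0.91  0.19  0.29  1.67 -0.06  1.3  -0.54]
inc [-43.8  33.1   3. ] w [ 0.0006 -0.0008  0.0378]
```

Request:
{"api": "jog_arm", "payload": {
  "increments": [
    {"tx":-20,"ty":15,"tz":0,"wx":0,"wy":0,"wz":0.038,"gripper":0},
    {"tx":-44,"ty":33,"tz":35,"wx":0,"wy":0,"wz":0.038,"gripper":0},
    {"tx":-44,"ty":33,"tz":70,"wx":0,"wy":0,"wz":0.038,"gripper":0},
    {"tx":-44,"ty":33,"tz":70,"wx":0,"wy":0,"wz":0.038,"gripper":0},
    {"tx":-44,"ty":33,"tz":70,"wx":0,"wy":0,"wz":0.038,"gripper":0}
  ]
}}

```text
time: 2.45
position: [0.5093, 0.2952, 0.131]
tool_rot: [-2.17, -2.269, 0.007]
ft_force: [0.4, 1.3, 0.6]
grip_width: 0.02
grip_force: 0.0
```

```bash
python3 -c "
from h import *
state(); go(loc(-80,249,132)); go(loc(35,249,132))"
```

```text
t=2.45 tcp [0.5093 0.2952 0.131 ] local [-82.6 249.9 131. ] F [0.4 1.3 0.6] w 1.7mm gf 0.0 q [-0.85  0.26  0.32  1.73 -0.09  1.17 -0.45]
inc [-1.   2.6 -1. ] w [-0.0042  0.0021  0.0051]
inc [ -1.5 117.6  -1.5] w [-0.0042  0.0021  0.0051]
```

Request:
{"api": "jog_arm", "payload": {
  "increments": [
    {"tx":-1,"ty":24,"tz":-1,"wx":0,"wy":0,"wz":0,"gripper":0},
    {"tx":-1,"ty":48,"tz":-1,"wx":0,"wy":0,"wz":0,"gripper":0},
    {"tx":-1,"ty":72,"tz":-1,"wx":0,"wy":0,"wz":0,"gripper":0},
    {"tx":-1,"ty":96,"tz":-1,"wx":0,"wy":0,"wz":0,"gripper":0},
    {"tx":-1,"ty":116,"tz":-1,"wx":0,"wy":0,"wz":0,"gripper":0}
  ]
}}

```text
time: 2.87
position: [0.6286, 0.303, 0.1369]
tool_rot: [2.167, 2.274, 0.008]
ft_force: [-0.0, -1.0, 0.3]
grip_width: 0.006
grip_force: 0.0
```

Request:
{"api": "jog_arm", "payload": {
  "increments": [
    {"tx":0,"ty":0,"tz":0,"wx":0,"wy":0,"wz":0,"gripper":0},
    {"tx":0,"ty":-30,"tz":0,"wx":0,"wy":0,"wz":0,"gripper":0},
    {"tx":0,"ty":-60,"tz":0,"wx":0,"wy":0,"wz":0,"gripper":0},
    {"tx":0,"ty":-90,"tz":0,"wx":0,"wy":0,"wz":0,"gripper":0},
    {"tx":0,"ty":-118,"tz":0,"wx":0,"wy":0,"wz":0,"gripper":0}
  ]
}}

```text
time: 3.28
position: [0.5071, 0.2969, 0.1358]
tool_rot: [-2.167, -2.274, -0.005]
ft_force: [-0.0, 1.0, -1.1]
grip_width: 0.007
grip_force: 0.0
```

Run:
```python
from h import *
state(); go(loc(-80,-11,132))
im=shot("side"); print(comps(im,"yellow")[0])
a=im["color"][120:290,220:390]; cv2.imwrite("pics/s1.png",cv2.resize(a,(595,595),interpolation=cv2.INTER_CUBIC))
```

```text
t=3.28 tcp [0.5071 0.2969 0.1358] local [-84.8 251.8 135.8] F [-0.   1.  -1.1] w 0.6mm gf 0.0 q [-0.86  0.25  0.33  1.74 -0.09  1.17 -0.46]
inc [-262.8    2.5    3.2] w [ 0.0017 -0.0024  0.0084]
[([317, 133, 10, 16, 71], [321.3, 139.4]), ([300, 154, 10, 13, 45], [304.1, 158.9]), ([302, 179, 10, 12, 33], [306.3, 184.7]), ([303, 205, 12, 15, 50], [307.4, 212.5])]
```

View pics/s1.png

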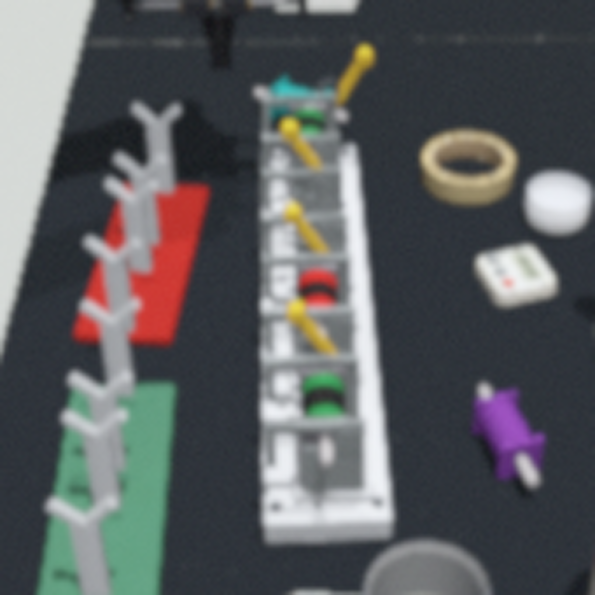

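Lever 4 is now open (knob at crop 365,55, leaning back) and the other three are still closed. Next are levers 2 and 1.

Request:
{"api": "jog_arm", "payload": {
  "increments": [
    {"tx":-40,"ty":2,"tz":2,"wx":0,"wy":0,"wz":0.008,"gripper":0},
    {"tx":-80,"ty":2,"tz":2,"wx":0,"wy":0,"wz":0.008,"gripper":0},
    {"tx":-120,"ty":2,"tz":2,"wx":0,"wy":0,"wz":0.008,"gripper":0},
    {"tx":-160,"ty":2,"tz":2,"wx":0,"wy":0,"wz":0.008,"gripper":0},
    {"tx":-200,"ty":2,"tz":2,"wx":0,"wy":0,"wz":0.008,"gripper":0}
  ]
}}

```text
time: 3.75
position: [0.5205, 0.0953, 0.1341]
tool_rot: [2.176, 2.265, 0.006]
ft_force: [1.0, 1.1, -0.3]
grip_width: 0.007
grip_force: 0.0
```

Request:
{"api": "jog_arm", "payload": {
  "increments": [
    {"tx":-32,"ty":0,"tz":0,"wx":0,"wy":0,"wz":0,"gripper":0},
    {"tx":-63,"ty":0,"tz":0,"wx":0,"wy":0,"wz":0,"gripper":0},
    {"tx":-63,"ty":0,"tz":0,"wx":0,"wy":0,"wz":0,"gripper":0},
    {"tx":-63,"ty":30,"tz":0,"wx":0,"wy":0,"wz":0,"gripper":0},
    {"tx":-63,"ty":50,"tz":0,"wx":0,"wy":0,"wz":0,"gripper":0}
  ]
}}

```text
time: 4.17
position: [0.574, 0.0355, 0.1342]
tool_rot: [2.178, 2.263, 0.008]
ft_force: [1.0, 0.6, 0.9]
grip_width: 0.009
grip_force: 0.2
```

```bash
python3 -c "
from h import *
state(); go(loc(35,-11,134))"
```

```text
t=4.17 tcp [0.574  0.0355 0.1342] local [-28.2 -12.1 134.2] F [1.  0.6 0.9] w 0.8mm gf 0.2 q [-0.55  0.23  0.51  1.77 -0.13  1.16  0.04]
inc [ 1.1 63.1  0.4] w [ 0.004  -0.0029 -0.0012]
```

Request:
{"api": "jog_arm", "payload": {
  "increments": [
    {"tx":0,"ty":24,"tz":0,"wx":0,"wy":0,"wz":0,"gripper":0},
    {"tx":0,"ty":46,"tz":0,"wx":0,"wy":0,"wz":0,"gripper":0},
    {"tx":0,"ty":62,"tz":0,"wx":0,"wy":0,"wz":0,"gripper":0},
    {"tx":0,"ty":62,"tz":0,"wx":0,"wy":0,"wz":0,"gripper":0},
    {"tx":0,"ty":30,"tz":0,"wx":0,"wy":0,"wz":0,"gripper":0}
  ]
}}

```text
time: 4.58
position: [0.6066, 0.0371, 0.1322]
tool_rot: [2.174, 2.262, 0.003]
ft_force: [-0.4, 0.5, 0.9]
grip_width: 0.008
grip_force: 0.0
```

Request:
{"api": "jog_arm", "payload": {
  "increments": [
    {"tx":0,"ty":-40,"tz":0,"wx":0,"wy":0,"wz":0,"gripper":0},
    {"tx":0,"ty":-80,"tz":0,"wx":0,"wy":0,"wz":0,"gripper":0},
    {"tx":-10,"ty":-82,"tz":0,"wx":0,"wy":0,"wz":0,"gripper":0},
    {"tx":-50,"ty":-82,"tz":0,"wx":0,"wy":0,"wz":0,"gripper":0},
    {"tx":-90,"ty":-82,"tz":0,"wx":0,"wy":0,"wz":0,"gripper":0}
  ]
}}

```text
time: 5.0
position: [0.5233, -0.055, 0.1332]
tool_rot: [-2.171, -2.27, -0.007]
ft_force: [2.3, -0.6, -0.6]
grip_width: 0.003
grip_force: 0.0
```

Request:
{"api": "jog_arm", "payload": {
  "increments": [
    {"tx":-39,"ty":0,"tz":0,"wx":0,"wy":0,"wz":0,"gripper":0},
    {"tx":-39,"ty":0,"tz":0,"wx":0,"wy":0,"wz":0,"gripper":0},
    {"tx":-39,"ty":24,"tz":0,"wx":0,"wy":0,"wz":0,"gripper":0},
    {"tx":-39,"ty":48,"tz":0,"wx":0,"wy":0,"wz":0,"gripper":0},
    {"tx":-39,"ty":72,"tz":0,"wx":0,"wy":0,"wz":0,"gripper":0}
  ]
}}

```text
time: 5.42
position: [0.598, -0.0928, 0.1332]
tool_rot: [-2.179, -2.263, -0.004]
ft_force: [0.3, -0.7, 0.6]
grip_width: 0.003
grip_force: 0.1
```

```bash
python3 -c "
from h import *
state(); go(loc(35,-141,134)); im=shot('side'); print(comps(im,'yellow')[0])"
```

```text
t=5.42 tcp [ 0.598  -0.0928  0.1332] local [  -9.3 -141.2  133.2] F [ 0.3 -0.7  0.6] w 0.3mm gf 0.1 q [-0.39  0.32  0.61  1.7  -0.2   1.18  0.3 ]
inc [ 0.3 44.3 -0.7] w [ 0.0018 -0.0022 -0.0015]
[([321, 133, 6, 8, 40], [323.2, 136.2]), ([322, 187, 4, 4, 10], [323.2, 188.3]), ([312, 203, 6, 17, 51], [314.7, 210.4])]
```

Request:
{"api": "jog_arm", "payload": {
  "increments": [
    {"tx":0,"ty":22,"tz":0,"wx":0,"wy":0,"wz":0,"gripper":0},
    {"tx":0,"ty":42,"tz":0,"wx":0,"wy":0,"wz":0,"gripper":0},
    {"tx":0,"ty":42,"tz":0,"wx":0,"wy":0,"wz":0,"gripper":0},
    {"tx":0,"ty":25,"tz":-20,"wx":0,"wy":0,"wz":0,"gripper":0.2},
    {"tx":0,"ty":9,"tz":-50,"wx":0,"wy":0,"wz":0,"gripper":0.5}
  ]
}}

```text
time: 5.88
position: [0.6034, -0.0921, 0.1792]
tool_rot: [-2.174, -2.261, 0.008]
ft_force: [0.7, -0.0, 1.0]
grip_width: 0.085
grip_force: 0.0
```

Request:
{"api": "jog_arm", "payload": {
  "increments": [
    {"tx":-30,"ty":0,"tz":0,"wx":0,"wy":0,"wz":0,"gripper":0.9},
    {"tx":-54,"ty":0,"tz":0,"wx":0,"wy":0,"wz":0,"gripper":0.9},
    {"tx":-54,"ty":0,"tz":0,"wx":0,"wy":0,"wz":0,"gripper":0.9},
    {"tx":-54,"ty":0,"tz":0,"wx":0,"wy":0,"wz":0,"gripper":0.9},
    {"tx":-54,"ty":0,"tz":0,"wx":0,"wy":0,"wz":0,"gripper":0.9}
  ]
}}

```text
time: 6.3
position: [0.6078, -0.1463, 0.182]
tool_rot: [-2.178, -2.263, -0.002]
ft_force: [-0.6, -0.7, 0.6]
grip_width: 0.446
grip_force: 0.0
```

Run:
```python
from h import *
state(); go(loc(0,-195,75)); im=shot("side"); print(comps(im,"yellow")[0])
a=im["color"][120:290,220:390]; cv2.imwrite("pics/s2.png",cv2.resize(a,(595,595),interpolation=cv2.INTER_CUBIC))
```

```text
t=6.30 tcp [ 0.6078 -0.1463  0.182 ] local [  -1.6 -195.1  182. ] F [-0.6 -0.7  0.6] w 38.8mm gf 0.0 q [-0.32  0.33  0.64  1.59 -0.2   1.29  0.39]
inc [-1.00e-01  1.50e+00  1.07e+02] w [ 0.0004 -0.0017 -0.0014]
[([324, 205, 12, 14, 64], [330.6, 210.5])]
```

View pics/s2.png

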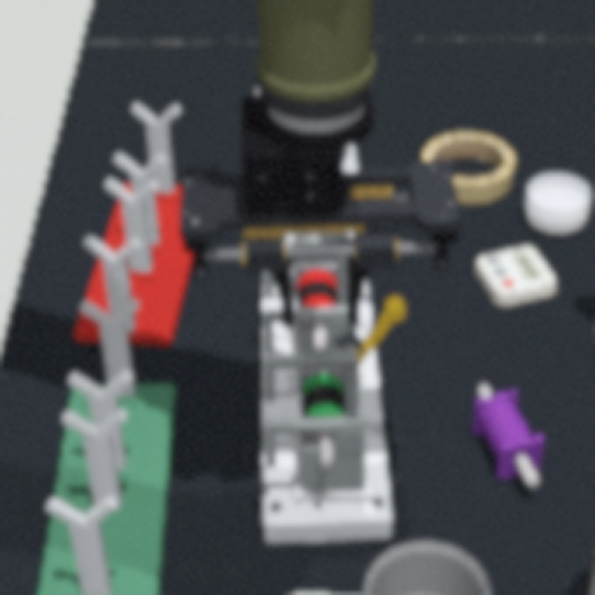

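Request:
{"api": "jog_arm", "payload": {
  "increments": [
    {"tx":0,"ty":1.5,"tz":10,"wx":0,"wy":0,"wz":0,"gripper":0.85},
    {"tx":0,"ty":1.5,"tz":20,"wx":0,"wy":0,"wz":0,"gripper":0.85},
    {"tx":0,"ty":1.5,"tz":30,"wx":0,"wy":0,"wz":0,"gripper":0.85},
    {"tx":0,"ty":1.5,"tz":40,"wx":0,"wy":0,"wz":0,"gripper":0.85},
    {"tx":0,"ty":1.5,"tz":50,"wx":0,"wy":0,"wz":0,"gripper":0.85}
  ]
}}

```text
time: 6.77
position: [0.609, -0.1474, 0.1297]
tool_rot: [-2.179, -2.262, 0.001]
ft_force: [-0.7, 0.0, 0.3]
grip_width: 0.826
grip_force: 0.0
```

Request:
{"api": "jog_arm", "payload": {
  "increments": [
    {"tx":0,"ty":0,"tz":15,"wx":0,"wy":0,"wz":0,"gripper":0.85},
    {"tx":0,"ty":0,"tz":30,"wx":0,"wy":0,"wz":0,"gripper":0.85},
    {"tx":0,"ty":0,"tz":45,"wx":0,"wy":0,"wz":0,"gripper":0.85},
    {"tx":0,"ty":0,"tz":57,"wx":0,"wy":0,"wz":0,"gripper":0.85},
    {"tx":0,"ty":0,"tz":57,"wx":0,"wy":0,"wz":0,"gripper":0.85}
  ]
}}

```text
time: 7.18
position: [0.6072, -0.1472, 0.071]
tool_rot: [-2.177, -2.259, 0.005]
ft_force: [-0.6, 0.1, 0.1]
grip_width: 0.848
grip_force: 0.0
```

Request:
{"api": "jog_arm", "payload": {
  "increments": [
    {"tx":0,"ty":0,"tz":0,"wx":0,"wy":0,"wz":0,"gripper":0.2},
    {"tx":0,"ty":0,"tz":0,"wx":0,"wy":0,"wz":0,"gripper":0.2},
    {"tx":0,"ty":0,"tz":0,"wx":0,"wy":0,"wz":0,"gripper":0.2},
    {"tx":0,"ty":0,"tz":0,"wx":0,"wy":0,"wz":0,"gripper":0.2},
    {"tx":0,"ty":0,"tz":0,"wx":0,"wy":0,"wz":0,"gripper":0.2}
  ],
  "grip_force": 25
}}

```text
time: 7.6
position: [0.61, -0.1479, 0.0754]
tool_rot: [2.179, 2.262, 0.002]
ft_force: [-0.0, -0.7, 1.2]
grip_width: 0.555
grip_force: 0.0
```

Request:
{"api": "jog_arm", "payload": {
  "increments": [
    {"tx":0,"ty":0,"tz":0,"wx":0,"wy":0,"wz":0,"gripper":0.2},
    {"tx":0,"ty":0,"tz":0,"wx":0,"wy":0,"wz":0,"gripper":0.2},
    {"tx":0,"ty":0,"tz":0,"wx":0,"wy":0,"wz":0,"gripper":0.2},
    {"tx":0,"ty":0,"tz":0,"wx":0,"wy":0,"wz":0,"gripper":0.2},
    {"tx":0,"ty":0,"tz":0,"wx":0,"wy":0,"wz":0,"gripper":0.2}
  ]
}}

```text
time: 8.02
position: [0.6092, -0.1478, 0.0747]
tool_rot: [-2.18, -2.262, 0.0]
ft_force: [-2.7, 0.0, 2.5]
grip_width: 0.383
grip_force: 25.0
```

```bash
python3 -c "
from h import *
state(); go(loc(0,-195,75))"
```

```text
t=8.02 tcp [ 0.6092 -0.1478  0.0747] local [  -0.2 -196.6   74.7] F [-2.7  0.   2.5] w 33.4mm gf 25.0 q [-0.29  0.43  0.61  1.7  -0.27  1.1   0.44]
inc [ 1.6  0.2 -0.3] w [-0.0004 -0.0003 -0.0024]
```

Request:
{"api": "jog_arm", "payload": {
  "increments": [
    {"tx":1,"ty":0,"tz":0,"wx":0,"wy":0,"wz":0,"gripper":0.48},
    {"tx":1,"ty":0,"tz":0,"wx":0,"wy":0,"wz":0,"gripper":0.48},
    {"tx":1,"ty":0,"tz":-4,"wx":0,"wy":0,"wz":0,"gripper":0.48},
    {"tx":1,"ty":0,"tz":-4,"wx":0,"wy":0,"wz":0,"gripper":0.2},
    {"tx":1,"ty":0,"tz":-4,"wx":0,"wy":0,"wz":0,"gripper":0.2}
  ],
  "grip_force": 35
}}

```text
time: 8.43
position: [0.6096, -0.1468, 0.0789]
tool_rot: [2.18, 2.262, 0.0]
ft_force: [-5.2, 0.7, 1.4]
grip_width: 0.401
grip_force: 3.4
```

Request:
{"api": "jog_arm", "payload": {
  "increments": [
    {"tx":0,"ty":0,"tz":0,"wx":0,"wy":0,"wz":0,"gripper":0.2},
    {"tx":0,"ty":0,"tz":0,"wx":0,"wy":0,"wz":0,"gripper":0.2},
    {"tx":0,"ty":0,"tz":-2,"wx":0,"wy":0,"wz":0,"gripper":0.2},
    {"tx":0,"ty":0,"tz":-4,"wx":0,"wy":0,"wz":0,"gripper":0.2},
    {"tx":0,"ty":0,"tz":-5.5,"wx":0,"wy":0,"wz":0,"gripper":0.2}
  ]
}}

```text
time: 8.85
position: [0.6091, -0.1467, 0.0837]
tool_rot: [-2.179, -2.262, 0.001]
ft_force: [-0.0, -0.3, -1.8]
grip_width: 0.383
grip_force: 35.0
```

```bash
python3 -c "
from h import *
state(); go(loc(-28,-195,84))"
```

```text
t=8.85 tcp [ 0.6091 -0.1467  0.0837] local [  -0.3 -195.5   83.7] F [-0.  -0.3 -1.8] w 33.3mm gf 35.0 q [-0.29  0.42  0.61  1.69 -0.26  1.11  0.43]
inc [  0.5 -27.7  -0.3] w [-0.0008 -0.0002 -0.0024]
```

Request:
{"api": "jog_arm", "payload": {
  "increments": [
    {"tx":0,"ty":-8,"tz":0,"wx":0,"wy":0,"wz":0,"gripper":0.2},
    {"tx":0,"ty":-16,"tz":0,"wx":0,"wy":0,"wz":0,"gripper":0.2},
    {"tx":0,"ty":-24,"tz":0,"wx":0,"wy":0,"wz":0,"gripper":0.2},
    {"tx":0,"ty":-28,"tz":0,"wx":0,"wy":0,"wz":0,"gripper":0.2},
    {"tx":0,"ty":-28,"tz":0,"wx":0,"wy":0,"wz":0,"gripper":0.2}
  ]
}}

```text
time: 9.27
position: [0.58, -0.1481, 0.0841]
tool_rot: [-2.18, -2.261, -0.0]
ft_force: [0.4, 0.3, -1.4]
grip_width: 0.381
grip_force: 35.0
```

Request:
{"api": "jog_arm", "payload": {
  "increments": [
    {"tx":0,"ty":0,"tz":10,"wx":0,"wy":0,"wz":0,"gripper":0.2},
    {"tx":0,"ty":0,"tz":20,"wx":0,"wy":0,"wz":0,"gripper":0.2},
    {"tx":0,"ty":0,"tz":29,"wx":0,"wy":0,"wz":0,"gripper":0.2},
    {"tx":0,"ty":0,"tz":34.5,"wx":0,"wy":0,"wz":0,"gripper":0.2},
    {"tx":0,"ty":0,"tz":34.5,"wx":0,"wy":0,"wz":0,"gripper":0.2}
  ]
}}

```text
time: 9.68
position: [0.5801, -0.1474, 0.0471]
tool_rot: [-2.178, -2.26, 0.004]
ft_force: [-0.3, -0.3, -1.5]
grip_width: 0.379
grip_force: 35.0
```

```bash
python3 -c "
from h import *
state(); go(loc(-54,-195,49.5))
im=shot('side'); print(comps(im,'green')[0])"
```

```text
t=9.68 tcp [ 0.5801 -0.1474  0.0471] local [ -29.3 -195.1   47.1] F [-0.3 -0.3 -1.5] w 33.0mm gf 35.0 q [-0.3   0.41  0.61  1.79 -0.27  1.03  0.45]
inc [  0.1 -24.7  -2.3] w [-0.0038 -0.0003 -0.0022]
[([230, 229, 40, 67, 1211], [254.4, 268.9]), ([239, 232, 6, 7, 28], [241.7, 234.7]), ([296, 235, 12, 4, 34], [301.5, 236.9]), ([235, 243, 11, 22, 158], [239.9, 254.3]), ([299, 244, 8, 4, 26], [302.3, 245.4])]
```

Request:
{"api": "jog_arm", "payload": {
  "increments": [
    {"tx":0,"ty":-9,"tz":0,"wx":0,"wy":0,"wz":0,"gripper":0.2},
    {"tx":0,"ty":-18,"tz":0,"wx":0,"wy":0,"wz":0,"gripper":0.2},
    {"tx":0,"ty":-26,"tz":0,"wx":0,"wy":0,"wz":0,"gripper":0.2},
    {"tx":0,"ty":-26,"tz":0,"wx":0,"wy":0,"wz":0,"gripper":0.2},
    {"tx":0,"ty":-26,"tz":-20,"wx":0,"wy":0,"wz":0,"gripper":0.2}
  ]
}}

```text
time: 10.15
position: [0.5519, -0.148, 0.0668]
tool_rot: [-2.177, -2.258, 0.005]
ft_force: [0.1, 0.3, -2.4]
grip_width: 0.379
grip_force: 35.0
```

Request:
{"api": "jog_arm", "payload": {
  "increments": [
    {"tx":0,"ty":-2,"tz":-30,"wx":0,"wy":0,"wz":0,"gripper":0.2},
    {"tx":0,"ty":-10,"tz":-60,"wx":0,"wy":0,"wz":0,"gripper":0.2},
    {"tx":-20,"ty":-30,"tz":-75,"wx":0,"wy":0,"wz":0,"gripper":0.2},
    {"tx":-40,"ty":-60,"tz":-75,"wx":0,"wy":0,"wz":0,"gripper":0.2},
    {"tx":-60,"ty":-90,"tz":-75,"wx":0,"wy":0,"wz":0,"gripper":0.2}
  ]
}}

```text
time: 10.57
position: [0.4681, -0.213, 0.1463]
tool_rot: [2.176, 2.261, 0.003]
ft_force: [0.7, -1.1, -0.5]
grip_width: 0.38
grip_force: 35.0
```

```bash
cat >> h.py <<'E'
def nests(im,col):
    c,s,a=biggest(im,col,.01); r=np.radians(a); y=np.array([-np.sin(r),np.cos(r)])
    n=[c/1000+k*.065*y for k in(-1,1)]; print(col,c,s,a,"nests",[q.round(4) for q in n]); return n,r
E
python3 - <<'E'
from h import *
state(); im=shot("top"); n,r=nests(im,"green"); nests(im,"red")
print(comps(im,"green")[0]); go([*n[0],.134],r)
cv2.imwrite("pics/t3.png",cv2.resize(im["color"][180:290,200:480],(784,308),interpolation=cv2.INTER_CUBIC))
E
```

```text
t=10.57 tcp [ 0.4681 -0.213   0.1463] local [-143.8 -256.2  146.3] F [ 0.7 -1.1 -0.5] w 33.0mm gf 35.0 q [-0.3   0.09  0.72  1.91 -0.06  1.16  0.48]
green [ 434.8 -123.7] [ 94.2 183.6] 1.56 nests [array([ 0.4366, -0.1887]), array([ 0.433 , -0.0587])]
red [434.5 148.1] [ 94.2 244.1] -4.71 nests [array([0.4292, 0.0833]), array([0.4398, 0.2129])]
[([225, 198, 6, 12, 66], [227.5, 203.2]), ([237, 198, 6, 11, 57], [239.4, 203.0]), ([329, 246, 63, 33, 1561], [357.1, 261.9])]
inc [ 31.1 -22.6  11.3] w [-0.0026  0.0009  0.0016]
```

View pics/t3.png

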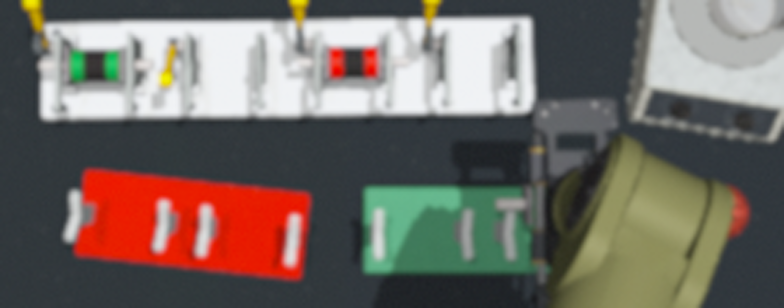

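```bash
python3 -c "
from h import *
for i in range(3): state()
go([.4373,-.2191,.134],np.radians(1.5))"
```

```text
t=10.62 tcp [ 0.4601 -0.2191  0.1452] local [-152.  -262.   145.2] F [-6.3 -4.5 -3.1] w 33.2mm gf 35.0 q [-0.3   0.08  0.73  1.92 -0.06  1.17  0.48]
t=10.62 tcp [ 0.4601 -0.2191  0.1452] local [-152.  -262.   145.2] F [-6.3 -4.5 -3.1] w 33.2mm gf 35.0 q [-0.3   0.08  0.73  1.92 -0.06  1.17  0.48]
t=10.62 tcp [ 0.4601 -0.2191  0.1452] local [-152.  -262.   145.2] F [-6.3 -4.5 -3.1] w 33.2mm gf 35.0 q [-0.3   0.08  0.73  1.92 -0.06  1.17  0.48]
inc [  0.7 -22.8  11.3] w [-0.0026  0.0009  0.0026]
```

Request:
{"api": "jog_arm", "payload": {
  "increments": [
    {"tx":0.7,"ty":-12,"tz":0,"wx":0,"wy":0,"wz":0.002,"gripper":0.2},
    {"tx":0.7,"ty":-23,"tz":5,"wx":0,"wy":0,"wz":0.002,"gripper":0.2},
    {"tx":0.7,"ty":-23,"tz":11,"wx":0,"wy":0,"wz":0.002,"gripper":0.2},
    {"tx":0.7,"ty":-23,"tz":11,"wx":0,"wy":0,"wz":0.002,"gripper":0.2},
    {"tx":0.7,"ty":-23,"tz":11,"wx":0,"wy":0,"wz":0.002,"gripper":0.2}
  ]
}}

```text
time: 11.03
position: [0.4452, -0.2118, 0.1334]
tool_rot: [2.182, 2.26, 0.001]
ft_force: [-0.2, -0.2, -1.1]
grip_width: 0.382
grip_force: 35.0
```

```bash
python3 -c "
from h import *
state()
go([.4373,-.2191,.095],np.radians(1.5))"
```

```text
t=11.03 tcp [ 0.4452 -0.2118  0.1334] local [-166.6 -254.2  133.4] F [-0.2 -0.2 -1.1] w 33.2mm gf 35.0 q [-0.3   0.05  0.72  1.97 -0.03  1.14  0.46]
inc [-7.  -8.2 38.4] w [ 0.0003 -0.0002  0.0093]
```

Request:
{"api": "jog_arm", "payload": {
  "increments": [
    {"tx":-7,"ty":-8,"tz":0,"wx":0,"wy":0,"wz":0.009,"gripper":0.2},
    {"tx":-7,"ty":-8,"tz":10,"wx":0,"wy":0,"wz":0.009,"gripper":0.2},
    {"tx":-7,"ty":-8,"tz":20,"wx":0,"wy":0,"wz":0.009,"gripper":0.2},
    {"tx":-7,"ty":-8,"tz":30,"wx":0,"wy":0,"wz":0.009,"gripper":0.2},
    {"tx":-7,"ty":-8,"tz":38,"wx":0,"wy":0,"wz":0.009,"gripper":0.2}
  ]
}}

```text
time: 11.45
position: [0.4365, -0.2192, 0.0938]
tool_rot: [-2.191, -2.249, 0.001]
ft_force: [-1.1, -0.2, 15.4]
grip_width: 0.384
grip_force: 35.0
```

Request:
{"api": "jog_arm", "payload": {
  "increments": [
    {"tx":0,"ty":0,"tz":0,"wx":0,"wy":0,"wz":0,"gripper":0.2},
    {"tx":0,"ty":0,"tz":0,"wx":0,"wy":0,"wz":0,"gripper":0.2},
    {"tx":0,"ty":0,"tz":0,"wx":0,"wy":0,"wz":0,"gripper":0.45},
    {"tx":0,"ty":0,"tz":0,"wx":0,"wy":0,"wz":0,"gripper":0.6},
    {"tx":0,"ty":0,"tz":0,"wx":0,"wy":0,"wz":0,"gripper":0.7}
  ]
}}

```text
time: 11.87
position: [0.4373, -0.2196, 0.0958]
tool_rot: [2.192, 2.25, 0.001]
ft_force: [-0.1, -0.6, 0.2]
grip_width: 0.522
grip_force: 0.0
```

```bash
python3 -c "
from h import *
state()
im=shot('side'); print(comps(im,'green')[0]); a=im['color'][200:340,200:340]; cv2.imwrite('pics/s4.png',cv2.resize(a,(560,560),interpolation=cv2.INTER_CUBIC))"
```

```text
t=11.87 tcp [ 0.4373 -0.2196  0.0958] local [-174.8 -261.6   95.8] F [-0.1 -0.6  0.2] w 45.4mm gf 0.0 q [-0.28  0.09  0.73  2.02 -0.07  1.06  0.51]
[([304, 151, 9, 7, 43], [308.0, 153.8]), ([264, 231, 6, 6, 28], [266.3, 233.9]), ([240, 235, 5, 3, 12], [242.2, 236.1]), ([230, 241, 40, 55, 1038], [253.6, 273.5]), ([237, 242, 17, 14, 119], [244.0, 248.4])]
```

View pics/s4.png

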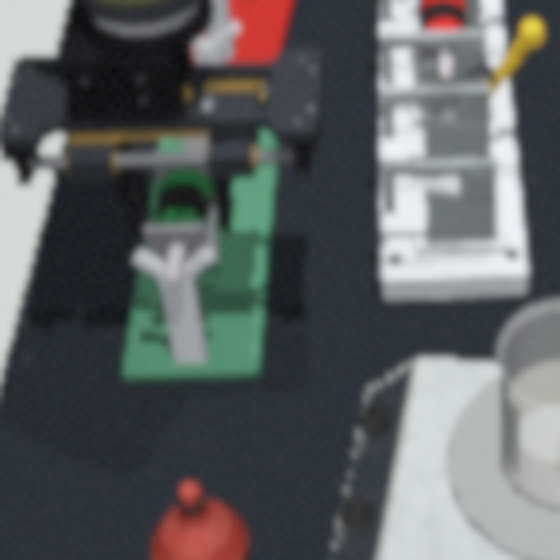

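The green roller is seated in the right-hand pass nest. Next is the red roller at station 2.

Request:
{"api": "jog_arm", "payload": {
  "increments": [
    {"tx":0,"ty":0,"tz":-20,"wx":0,"wy":0,"wz":0,"gripper":0.85},
    {"tx":0,"ty":0,"tz":-50,"wx":0,"wy":0,"wz":0,"gripper":0.85},
    {"tx":0,"ty":0,"tz":-80,"wx":0,"wy":0,"wz":0,"gripper":0.85},
    {"tx":25,"ty":22,"tz":-85,"wx":0,"wy":0,"wz":-0.013,"gripper":0.85},
    {"tx":50,"ty":44,"tz":-85,"wx":0,"wy":0,"wz":-0.013,"gripper":0.85}
  ]
}}

```text
time: 12.33
position: [0.4816, -0.17, 0.1842]
tool_rot: [2.179, 2.256, 0.009]
ft_force: [0.9, 0.4, 0.2]
grip_width: 0.836
grip_force: 0.0
```

Request:
{"api": "jog_arm", "payload": {
  "increments": [
    {"tx":29,"ty":26,"tz":0,"wx":0,"wy":0,"wz":0,"gripper":0.85},
    {"tx":58,"ty":52,"tz":0,"wx":0,"wy":0,"wz":0,"gripper":0.85},
    {"tx":87,"ty":78,"tz":0,"wx":0,"wy":0,"wz":0,"gripper":0.85},
    {"tx":116,"ty":104,"tz":0,"wx":0,"wy":0,"wz":0,"gripper":0.85},
    {"tx":146,"ty":130,"tz":0,"wx":0,"wy":0,"wz":0,"gripper":0.85}
  ]
}}

```text
time: 12.75
position: [0.6051, -0.0158, 0.1808]
tool_rot: [2.177, 2.264, 0.001]
ft_force: [0.9, -0.8, -0.4]
grip_width: 0.846
grip_force: 0.0
```

Request:
{"api": "jog_arm", "payload": {
  "increments": [
    {"tx":0,"ty":0,"tz":0,"wx":0,"wy":0,"wz":0,"gripper":0.85},
    {"tx":0,"ty":0,"tz":0,"wx":0,"wy":0,"wz":0,"gripper":0.85},
    {"tx":0,"ty":0,"tz":0,"wx":0,"wy":0,"wz":0,"gripper":0.85},
    {"tx":0,"ty":0,"tz":0,"wx":0,"wy":0,"wz":0,"gripper":0.85},
    {"tx":0,"ty":0,"tz":0,"wx":0,"wy":0,"wz":0,"gripper":0.85}
  ]
}}

```text
time: 13.17
position: [0.6033, -0.0193, 0.181]
tool_rot: [2.181, 2.261, 0.001]
ft_force: [-0.3, 0.1, -0.4]
grip_width: 0.848
grip_force: 0.0
```

```bash
python3 -c "
from h import *
state()
go(loc(0,-65,79))"
```

```text
t=13.17 tcp [ 0.6033 -0.0193  0.181 ] local [ -1. -68. 181.] F [-0.3  0.1 -0.4] w 73.8mm gf 0.0 q [-0.48  0.27  0.56  1.65 -0.15  1.27  0.14]
inc [  3.   1. 102.] w [ 0.0004 -0.0001 -0.0032]
```

Request:
{"api": "jog_arm", "payload": {
  "increments": [
    {"tx":2.5,"ty":1,"tz":25,"wx":0,"wy":0,"wz":-0.003,"gripper":0.85},
    {"tx":2.5,"ty":1,"tz":50,"wx":0,"wy":0,"wz":-0.003,"gripper":0.85},
    {"tx":2.5,"ty":1,"tz":75,"wx":0,"wy":0,"wz":-0.003,"gripper":0.85},
    {"tx":2.5,"ty":1,"tz":102,"wx":0,"wy":0,"wz":-0.003,"gripper":0.85},
    {"tx":2.5,"ty":1,"tz":102,"wx":0,"wy":0,"wz":-0.003,"gripper":0.6}
  ]
}}

```text
time: 13.58
position: [0.6004, -0.0158, 0.0738]
tool_rot: [-2.172, -2.261, 0.01]
ft_force: [-1.7, 0.5, -0.4]
grip_width: 0.825
grip_force: 0.0
```

Request:
{"api": "jog_arm", "payload": {
  "increments": [
    {"tx":0,"ty":0,"tz":0,"wx":0,"wy":0,"wz":0,"gripper":0.2},
    {"tx":0,"ty":0,"tz":0,"wx":0,"wy":0,"wz":0,"gripper":0.2},
    {"tx":0,"ty":0,"tz":0,"wx":0,"wy":0,"wz":0,"gripper":0.2},
    {"tx":0,"ty":0,"tz":0,"wx":0,"wy":0,"wz":0,"gripper":0.2},
    {"tx":0,"ty":0,"tz":0,"wx":0,"wy":0,"wz":0,"gripper":0.2}
  ]
}}

```text
time: 14.0
position: [0.6058, -0.0149, 0.0801]
tool_rot: [2.173, 2.267, 0.003]
ft_force: [0.5, 0.2, -0.2]
grip_width: 0.484
grip_force: 0.0
```

Request:
{"api": "jog_arm", "payload": {
  "increments": [
    {"tx":0,"ty":0,"tz":0,"wx":0,"wy":0,"wz":0,"gripper":0.2},
    {"tx":0,"ty":0,"tz":0,"wx":0,"wy":0,"wz":0,"gripper":0.2},
    {"tx":0,"ty":0,"tz":0,"wx":0,"wy":0,"wz":0,"gripper":0.2},
    {"tx":0,"ty":0,"tz":0,"wx":0,"wy":0,"wz":0,"gripper":0.2},
    {"tx":0,"ty":0,"tz":0,"wx":0,"wy":0,"wz":0,"gripper":0.2}
  ]
}}

```text
time: 14.42
position: [0.6041, -0.0149, 0.079]
tool_rot: [-2.173, -2.267, 0.001]
ft_force: [-4.8, 0.1, 6.9]
grip_width: 0.38
grip_force: 35.0
```

```bash
python3 -c "
from h import *
state()
go(loc(0,-65,79))"
```

```text
t=14.42 tcp [ 0.6041 -0.0149  0.079 ] local [ -0.1 -63.6  79. ] F [-4.8  0.1  6.9] w 33.0mm gf 35.0 q [-0.46  0.37  0.54  1.75 -0.21  1.08  0.19]
inc [-1.4  0.1  0. ] w [-0.0016 -0.0005  0.0026]
```

Request:
{"api": "jog_arm", "payload": {
  "increments": [
    {"tx":0,"ty":0,"tz":-3,"wx":0,"wy":0,"wz":0,"gripper":0.2},
    {"tx":0,"ty":0,"tz":-5.5,"wx":0,"wy":0,"wz":0,"gripper":0.2},
    {"tx":0,"ty":0,"tz":-5.5,"wx":0,"wy":0,"wz":0,"gripper":0.2},
    {"tx":0,"ty":-8,"tz":-5.5,"wx":0,"wy":0,"wz":0,"gripper":0.2},
    {"tx":0,"ty":-16,"tz":-5.5,"wx":0,"wy":0,"wz":0,"gripper":0.2}
  ]
}}

```text
time: 14.83
position: [0.589, -0.0157, 0.084]
tool_rot: [2.173, 2.267, 0.001]
ft_force: [-0.6, 0.8, -2.2]
grip_width: 0.381
grip_force: 35.0
```

Request:
{"api": "jog_arm", "payload": {
  "increments": [
    {"tx":0,"ty":-8,"tz":0,"wx":0,"wy":0,"wz":0,"gripper":0.2},
    {"tx":0,"ty":-12,"tz":0,"wx":0,"wy":0,"wz":0,"gripper":0.2},
    {"tx":0,"ty":-12,"tz":0,"wx":0,"wy":0,"wz":0,"gripper":0.2},
    {"tx":0,"ty":-12,"tz":10,"wx":0,"wy":0,"wz":0,"gripper":0.2},
    {"tx":0,"ty":-12,"tz":20,"wx":0,"wy":0,"wz":0,"gripper":0.2}
  ]
}}

```text
time: 15.25
position: [0.5778, -0.0158, 0.0641]
tool_rot: [2.173, 2.267, 0.003]
ft_force: [-0.3, -0.1, -2.4]
grip_width: 0.384
grip_force: 35.0
```

Request:
{"api": "jog_arm", "payload": {
  "increments": [
    {"tx":0,"ty":0,"tz":10,"wx":0,"wy":0,"wz":0,"gripper":0.2},
    {"tx":0,"ty":0,"tz":14.5,"wx":0,"wy":0,"wz":0,"gripper":0.2},
    {"tx":0,"ty":0,"tz":14.5,"wx":0,"wy":0,"wz":0,"gripper":0.2},
    {"tx":0,"ty":0,"tz":14.5,"wx":0,"wy":0,"wz":0,"gripper":0.2},
    {"tx":0,"ty":0,"tz":14.5,"wx":0,"wy":0,"wz":0,"gripper":0.2}
  ]
}}

```text
time: 15.67
position: [0.5772, -0.0162, 0.0496]
tool_rot: [2.174, 2.267, 0.0]
ft_force: [-0.8, 0.3, -2.3]
grip_width: 0.379
grip_force: 35.0
```

```bash
python3 -c "
from h import *
state()
im=shot('side'); print(comps(im,'red')[0]); nests(shot('top'),'red')"
```

```text
t=15.67 tcp [ 0.5772 -0.0162  0.0496] local [-27.1 -63.9  49.6] F [-0.8  0.3 -2.3] w 33.0mm gf 35.0 q [-0.47  0.34  0.54  1.84 -0.2   1.01  0.19]
[([363, 17, 13, 20, 132], [369.2, 26.1]), ([258, 173, 22, 46, 379], [266.9, 197.4]), ([250, 179, 5, 12, 39], [252.3, 185.4]), ([245, 197, 5, 9, 26], [246.9, 201.4]), ([241, 211, 7, 7, 43], [243.9, 214.1]), ([299, 213, 6, 2, 11], [301.7, 213.5]), ([400, 250, 17, 19, 248], [408.4, 259.3]), ([238, 326, 23, 23, 300], [249.4, 338.2])]
red [436.  164.9] [ 94.5 210.3] -4.71 nests [array([0.4307, 0.1001]), array([0.4413, 0.2297])]
```

Request:
{"api": "jog_arm", "payload": {
  "increments": [
    {"tx":0,"ty":-9,"tz":0,"wx":0,"wy":0,"wz":0,"gripper":0.2},
    {"tx":0,"ty":-18,"tz":0,"wx":0,"wy":0,"wz":0,"gripper":0.2},
    {"tx":0,"ty":-27,"tz":0,"wx":0,"wy":0,"wz":0,"gripper":0.2},
    {"tx":0,"ty":-27,"tz":0,"wx":0,"wy":0,"wz":0,"gripper":0.2},
    {"tx":0,"ty":-27,"tz":-20,"wx":0,"wy":0,"wz":0,"gripper":0.2}
  ]
}}

```text
time: 16.18
position: [0.5459, -0.017, 0.0666]
tool_rot: [-2.171, -2.264, 0.008]
ft_force: [-0.5, 0.4, -1.9]
grip_width: 0.382
grip_force: 35.0
```

Request:
{"api": "jog_arm", "payload": {
  "increments": [
    {"tx":0,"ty":-5,"tz":-30,"wx":0,"wy":0,"wz":0,"gripper":0.2},
    {"tx":0,"ty":-20,"tz":-60,"wx":0,"wy":0,"wz":0,"gripper":0.2},
    {"tx":10,"ty":-40,"tz":-75,"wx":0,"wy":0,"wz":0,"gripper":0.2},
    {"tx":35,"ty":-65,"tz":-75,"wx":0,"wy":0,"wz":0,"gripper":0.2},
    {"tx":70,"ty":-80,"tz":-75,"wx":0,"wy":0,"wz":0,"gripper":0.2}
  ]
}}

```text
time: 16.6
position: [0.4661, 0.0469, 0.146]
tool_rot: [2.18, 2.26, 0.004]
ft_force: [0.9, 1.5, -2.7]
grip_width: 0.377
grip_force: 35.0
```

Request:
{"api": "jog_arm", "payload": {
  "increments": [
    {"tx":38,"ty":-4,"tz":0,"wx":0,"wy":0,"wz":0.03,"gripper":0.2},
    {"tx":76,"ty":-8,"tz":0,"wx":0,"wy":0,"wz":0.06,"gripper":0.2},
    {"tx":114,"ty":-12,"tz":0,"wx":0,"wy":0,"wz":0.09,"gripper":0.2},
    {"tx":145,"ty":-16,"tz":0,"wx":0,"wy":0,"wz":0.12,"gripper":0.2},
    {"tx":164,"ty":-21,"tz":0,"wx":0,"wy":0,"wz":0.12,"gripper":0.2}
  ]
}}

```text
time: 17.02
position: [0.4379, 0.2165, 0.1449]
tool_rot: [-2.302, -2.136, -0.003]
ft_force: [0.7, 0.1, -2.4]
grip_width: 0.38
grip_force: 35.0
```

Request:
{"api": "jog_arm", "payload": {
  "increments": [
    {"tx":0,"ty":0,"tz":0,"wx":0,"wy":0,"wz":0,"gripper":0.2},
    {"tx":0,"ty":0,"tz":0,"wx":0,"wy":0,"wz":0,"gripper":0.2},
    {"tx":0,"ty":0,"tz":0,"wx":0,"wy":0,"wz":0,"gripper":0.2},
    {"tx":0,"ty":0,"tz":0,"wx":0,"wy":0,"wz":0,"gripper":0.2},
    {"tx":0,"ty":0,"tz":0,"wx":0,"wy":0,"wz":0,"gripper":0.2}
  ]
}}

```text
time: 17.43
position: [0.4396, 0.211, 0.1446]
tool_rot: [2.309, 2.13, 0.0]
ft_force: [0.4, 0.8, -2.9]
grip_width: 0.381
grip_force: 35.0
```

Run:
```python
from h import *
state(); go([.4398,.2129,.095],np.radians(-4.7)); im=shot("top"); nests(im,"red"); nests(im,"green")
cv2.imwrite("pics/t5.png",cv2.resize(im["color"][180:290,200:480],(784,308),interpolation=cv2.INTER_CUBIC))
```

```text
t=17.43 tcp [0.4396 0.211  0.1446] local [-155.6  168.5  144.6] F [ 0.4  0.8 -2.9] w 33.2mm gf 35.0 q [-0.81  0.03  0.32  1.96 -0.01  1.16 -0.57]
inc [ 1.9  0.1 49.6] w [ 0.0002 -0.0001  0.0016]
red [ 215.5 -705.9] [108.  261.2] -31.52 nests [array([ 0.1815, -0.7613]), array([ 0.2495, -0.6505])]
green [ 435.6 -154.1] [ 94.2 244.3] 1.56 nests [array([ 0.4374, -0.2191]), array([ 0.4338, -0.0891])]
```

View pics/t5.png

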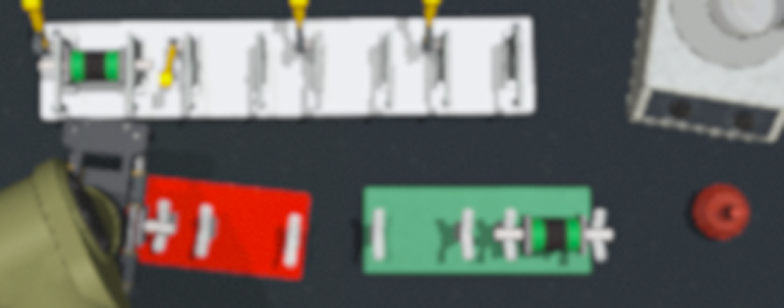

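The green roller lies in its nest (crop 555,235). The red tray hasn't moved, with its right edge still at about 311, and the red roller's axle end is over the V-block at (160,228). Lowering it now.

Request:
{"api": "jog_arm", "payload": {
  "increments": [
    {"tx":2,"ty":0,"tz":10,"wx":0,"wy":0,"wz":0,"gripper":0.2},
    {"tx":2,"ty":0,"tz":20,"wx":0,"wy":0,"wz":0,"gripper":0.2},
    {"tx":2,"ty":0,"tz":30,"wx":0,"wy":0,"wz":0,"gripper":0.2},
    {"tx":2,"ty":0,"tz":40,"wx":0,"wy":0,"wz":0,"gripper":0.2},
    {"tx":2,"ty":0,"tz":49,"wx":0,"wy":0,"wz":0,"gripper":0.2}
  ]
}}

```text
time: 17.9
position: [0.4387, 0.2139, 0.0938]
tool_rot: [-2.306, -2.133, 0.003]
ft_force: [-1.1, -1.3, 33.5]
grip_width: 0.376
grip_force: 35.0
```

Request:
{"api": "jog_arm", "payload": {
  "increments": [
    {"tx":0,"ty":0,"tz":0,"wx":0,"wy":0,"wz":0,"gripper":0.2},
    {"tx":0,"ty":0,"tz":0,"wx":0,"wy":0,"wz":0,"gripper":0.2},
    {"tx":0,"ty":0,"tz":0,"wx":0,"wy":0,"wz":0,"gripper":0.45},
    {"tx":0,"ty":0,"tz":0,"wx":0,"wy":0,"wz":0,"gripper":0.6},
    {"tx":0,"ty":0,"tz":0,"wx":0,"wy":0,"wz":0,"gripper":0.7}
  ]
}}

```text
time: 18.32
position: [0.4396, 0.2145, 0.0959]
tool_rot: [2.306, 2.133, 0.002]
ft_force: [0.3, 0.1, 0.5]
grip_width: 0.517
grip_force: 0.0
```

Request:
{"api": "jog_arm", "payload": {
  "increments": [
    {"tx":0,"ty":0,"tz":0,"wx":0,"wy":0,"wz":0,"gripper":0.85},
    {"tx":0,"ty":0,"tz":-20,"wx":0,"wy":0,"wz":0,"gripper":0.85},
    {"tx":0,"ty":0,"tz":-50,"wx":0,"wy":0,"wz":0,"gripper":0.85},
    {"tx":0,"ty":0,"tz":-80,"wx":0,"wy":0,"wz":0,"gripper":0.85},
    {"tx":0,"ty":0,"tz":-90,"wx":0,"wy":0,"wz":-0.03,"gripper":0.85}
  ]
}}

```text
time: 18.73
position: [0.4414, 0.2154, 0.1902]
tool_rot: [2.273, 2.167, 0.011]
ft_force: [0.6, -0.1, -0.5]
grip_width: 0.829
grip_force: 0.0
```

```bash
python3 -c "
from h import *
state()
go(loc(0,195,185))"
```

```text
t=18.73 tcp [0.4414 0.2154 0.1902] local [-153.6  172.9  190.2] F [ 0.6 -0.1 -0.5] w 72.1mm gf 0.0 q [-0.82 -0.01  0.31  1.9   0.    1.25 -0.56]
inc [ 35.4 151.    6.2] w [ 0.0058 -0.0041 -0.0875]
```

Request:
{"api": "jog_arm", "payload": {
  "increments": [
    {"tx":8,"ty":34,"tz":3,"wx":0,"wy":0,"wz":-0.03,"gripper":0.85},
    {"tx":16,"ty":68,"tz":3,"wx":0,"wy":0,"wz":-0.06,"gripper":0.85},
    {"tx":24,"ty":102,"tz":3,"wx":0,"wy":0,"wz":-0.087,"gripper":0.85},
    {"tx":32,"ty":136,"tz":3,"wx":0,"wy":0,"wz":-0.087,"gripper":0.85},
    {"tx":35,"ty":151,"tz":3,"wx":0,"wy":0,"wz":-0.087,"gripper":0.85}
  ]
}}

```text
time: 19.15
position: [0.5954, 0.2425, 0.1823]
tool_rot: [2.177, 2.262, 0.003]
ft_force: [-1.1, -0.4, 0.8]
grip_width: 0.853
grip_force: 0.0
```

Request:
{"api": "jog_arm", "payload": {
  "increments": [
    {"tx":0,"ty":0,"tz":0,"wx":0,"wy":0,"wz":0,"gripper":0.85},
    {"tx":0,"ty":0,"tz":0,"wx":0,"wy":0,"wz":0,"gripper":0.85},
    {"tx":0,"ty":0,"tz":0,"wx":0,"wy":0,"wz":0,"gripper":0.85},
    {"tx":0,"ty":0,"tz":0,"wx":0,"wy":0,"wz":0,"gripper":0.85},
    {"tx":0,"ty":0,"tz":0,"wx":0,"wy":0,"wz":0,"gripper":0.85}
  ]
}}

```text
time: 19.57
position: [0.5908, 0.2423, 0.1831]
tool_rot: [-2.176, -2.265, -0.001]
ft_force: [0.1, 0.2, -0.4]
grip_width: 0.847
grip_force: 0.0
```

```bash
python3 -c "
from h import *
state()
go(loc(0,195,79))
im=shot('top'); nests(im,'red')"
```

```text
t=19.57 tcp [0.5908 0.2423 0.1831] local [ -3.2 193.9 183.1] F [ 0.1  0.2 -0.4] w 73.7mm gf 0.0 q [-0.73  0.33  0.37  1.55 -0.12  1.29 -0.3 ]
inc [  1.    3.2 104.1] w [ 0.     -0.0009  0.0003]
red [434.1 145.7] [ 94.4 239.1] -4.6 nests [array([0.4289, 0.0809]), array([0.4393, 0.2105])]
```

Request:
{"api": "jog_arm", "payload": {
  "increments": [
    {"tx":1,"ty":3,"tz":25,"wx":0,"wy":0,"wz":0,"gripper":0.85},
    {"tx":1,"ty":3,"tz":50,"wx":0,"wy":0,"wz":0,"gripper":0.85},
    {"tx":1,"ty":3,"tz":75,"wx":0,"wy":0,"wz":0,"gripper":0.85},
    {"tx":1,"ty":3,"tz":104,"wx":0,"wy":0,"wz":0,"gripper":0.85},
    {"tx":1,"ty":3,"tz":104,"wx":0,"wy":0,"wz":0,"gripper":0.6}
  ]
}}

```text
time: 20.03
position: [0.5902, 0.2418, 0.0729]
tool_rot: [-2.175, -2.262, 0.015]
ft_force: [-1.1, -0.7, -0.7]
grip_width: 0.825
grip_force: 0.0
```

Request:
{"api": "jog_arm", "payload": {
  "increments": [
    {"tx":0,"ty":0,"tz":0,"wx":0,"wy":0,"wz":0,"gripper":0.2},
    {"tx":0,"ty":0,"tz":0,"wx":0,"wy":0,"wz":0,"gripper":0.2},
    {"tx":0,"ty":0,"tz":0,"wx":0,"wy":0,"wz":0,"gripper":0.2},
    {"tx":0,"ty":0,"tz":0,"wx":0,"wy":0,"wz":0,"gripper":0.2},
    {"tx":0,"ty":0,"tz":0,"wx":0,"wy":0,"wz":0,"gripper":0.2}
  ]
}}

```text
time: 20.45
position: [0.5957, 0.2436, 0.0803]
tool_rot: [2.177, 2.264, 0.004]
ft_force: [0.4, 0.6, -0.3]
grip_width: 0.48
grip_force: 0.0
```

Request:
{"api": "jog_arm", "payload": {
  "increments": [
    {"tx":0,"ty":0,"tz":0,"wx":0,"wy":0,"wz":0,"gripper":0.2},
    {"tx":0,"ty":0,"tz":0,"wx":0,"wy":0,"wz":0,"gripper":0.2},
    {"tx":0,"ty":0,"tz":0,"wx":0,"wy":0,"wz":0,"gripper":0.2},
    {"tx":0,"ty":0,"tz":0,"wx":0,"wy":0,"wz":0,"gripper":0.2},
    {"tx":0,"ty":0,"tz":0,"wx":0,"wy":0,"wz":0,"gripper":0.2}
  ]
}}

```text
time: 20.87
position: [0.594, 0.2434, 0.0792]
tool_rot: [-2.176, -2.264, 0.001]
ft_force: [-5.0, -0.7, 5.7]
grip_width: 0.38
grip_force: 35.0
```

```bash
python3 -c "
from h import *
state()
go(loc(0,195,79))"
```

```text
t=20.87 tcp [0.594  0.2434 0.0792] local [ -0.  194.9  79.2] F [-5.  -0.7  5.7] w 33.0mm gf 35.0 q [-0.71  0.42  0.35  1.65 -0.16  1.11 -0.27]
inc [0.1 0.  0.2] w [-0.0014 -0.0004 -0.0002]
```

The body would pass very close over the placed red roller's caps, so I'll tilt the tool about 3° to lift its front edge.

Request:
{"api": "jog_arm", "payload": {
  "increments": [
    {"tx":0,"ty":0,"tz":-3,"wx":0.02,"wy":0,"wz":0,"gripper":0.2},
    {"tx":0,"ty":0,"tz":-5.5,"wx":0.06,"wy":0,"wz":0,"gripper":0.2},
    {"tx":0,"ty":0,"tz":-5.5,"wx":0.06,"wy":0,"wz":0,"gripper":0.2},
    {"tx":0,"ty":-8,"tz":-5.5,"wx":0.06,"wy":0,"wz":0,"gripper":0.2},
    {"tx":0,"ty":-16,"tz":-5.5,"wx":0.06,"wy":0,"wz":0,"gripper":0.2}
  ]
}}

```text
time: 21.28
position: [0.5789, 0.242, 0.0834]
tool_rot: [-2.15, -2.234, 0.066]
ft_force: [0.5, -0.6, -1.2]
grip_width: 0.377
grip_force: 35.0
```

Request:
{"api": "jog_arm", "payload": {
  "increments": [
    {"tx":0,"ty":-8,"tz":0.5,"wx":0,"wy":0,"wz":0,"gripper":0.2},
    {"tx":0,"ty":-12,"tz":0.7,"wx":0,"wy":0,"wz":0,"gripper":0.2},
    {"tx":0,"ty":-12,"tz":0.7,"wx":0,"wy":0,"wz":0,"gripper":0.2},
    {"tx":0,"ty":-11.4,"tz":10.7,"wx":0,"wy":0,"wz":0,"gripper":0.2},
    {"tx":0,"ty":-10.8,"tz":20.7,"wx":0,"wy":0,"wz":0,"gripper":0.2}
  ]
}}

```text
time: 21.7
position: [0.5676, 0.2424, 0.0642]
tool_rot: [-2.149, -2.235, 0.063]
ft_force: [-0.5, 0.3, -2.5]
grip_width: 0.381
grip_force: 35.0
```

Request:
{"api": "jog_arm", "payload": {
  "increments": [
    {"tx":0,"ty":0.6,"tz":10,"wx":0,"wy":0,"wz":0,"gripper":0.2},
    {"tx":0,"ty":0.9,"tz":14.5,"wx":0,"wy":0,"wz":0,"gripper":0.2},
    {"tx":0,"ty":0.9,"tz":14.5,"wx":0,"wy":0,"wz":0,"gripper":0.2},
    {"tx":0,"ty":0.9,"tz":14.5,"wx":0,"wy":0,"wz":0,"gripper":0.2},
    {"tx":0,"ty":0.9,"tz":14.5,"wx":0,"wy":0,"wz":0,"gripper":0.2}
  ]
}}

```text
time: 22.12
position: [0.5671, 0.242, 0.0496]
tool_rot: [-2.149, -2.234, 0.067]
ft_force: [-0.3, -0.2, -2.0]
grip_width: 0.379
grip_force: 35.0
```

```bash
python3 -c "
from h import *
state()
go(loc(-28,195,50))"
```

```text
t=22.12 tcp [0.5671 0.242  0.0496] local [-27.  194.5  49.6] F [-0.3 -0.2 -2. ] w 33.0mm gf 35.0 q [-0.7   0.44  0.34  1.68 -0.18  1.1  -0.26]
inc [ 0.5 -1.1 -0.4] w [-0.0597  0.0001 -0.0007]
```

Request:
{"api": "jog_arm", "payload": {
  "increments": [
    {"tx":0,"ty":-9,"tz":0.5,"wx":0,"wy":0,"wz":0,"gripper":0.2},
    {"tx":0,"ty":-18,"tz":1,"wx":0,"wy":0,"wz":0,"gripper":0.2},
    {"tx":0,"ty":-27,"tz":1.6,"wx":0,"wy":0,"wz":0,"gripper":0.2},
    {"tx":0,"ty":-27,"tz":1.6,"wx":0,"wy":0,"wz":0,"gripper":0.2},
    {"tx":0,"ty":-28.5,"tz":-18,"wx":0,"wy":0,"wz":0,"gripper":0.2}
  ]
}}

```text
time: 22.53
position: [0.5356, 0.2402, 0.0661]
tool_rot: [-2.145, -2.233, 0.077]
ft_force: [0.1, -0.4, -2.4]
grip_width: 0.379
grip_force: 35.0
```

Request:
{"api": "jog_arm", "payload": {
  "increments": [
    {"tx":0,"ty":-3,"tz":-30,"wx":0,"wy":0,"wz":0,"gripper":0.2},
    {"tx":0,"ty":-5,"tz":-60,"wx":0,"wy":0,"wz":0,"gripper":0.2},
    {"tx":0,"ty":-10,"tz":-90,"wx":-0.03,"wy":0,"wz":0,"gripper":0.2},
    {"tx":-5,"ty":-25,"tz":-92,"wx":-0.06,"wy":0,"wz":0,"gripper":0.2},
    {"tx":-30,"ty":-55,"tz":-90,"wx":-0.06,"wy":0,"wz":0,"gripper":0.2}
  ]
}}

```text
time: 22.95
position: [0.4931, 0.214, 0.1656]
tool_rot: [2.17, 2.268, 0.016]
ft_force: [-1.1, -0.7, -1.4]
grip_width: 0.378
grip_force: 35.0
```

```bash
python3 -c "
from h import *
state()
im=shot('top'); nests(im,'green'); go([.4338,-.0891,.155],np.radians(1.5))"
```

```text
t=22.95 tcp [0.4931 0.214  0.1656] local [-102.   169.5  165.6] F [-1.1 -0.7 -1.4] w 32.8mm gf 35.0 q [-0.79  0.11  0.36  1.83 -0.04  1.2  -0.38]
green [ 435.6 -154.1] [ 94.2 244.3] 1.56 nests [array([ 0.4374, -0.2191]), array([ 0.4338, -0.0891])]
inc [-290.6  -60.9    7.6] w [-0.0078  0.0026  0.0124]
```

Request:
{"api": "jog_arm", "payload": {
  "increments": [
    {"tx":-37,"ty":-8,"tz":0,"wx":0,"wy":0,"wz":0,"gripper":0.2},
    {"tx":-74,"ty":-16,"tz":2,"wx":0,"wy":0,"wz":0.01,"gripper":0.2},
    {"tx":-111,"ty":-24,"tz":4,"wx":0,"wy":0,"wz":0.01,"gripper":0.2},
    {"tx":-148,"ty":-32,"tz":6,"wx":0,"wy":0,"wz":0.01,"gripper":0.2},
    {"tx":-185,"ty":-40,"tz":8,"wx":0,"wy":0,"wz":0.01,"gripper":0.2}
  ]
}}

```text
time: 23.42
position: [0.4575, 0.021, 0.1543]
tool_rot: [-2.188, -2.254, -0.001]
ft_force: [0.8, -0.9, -2.0]
grip_width: 0.386
grip_force: 35.0
```

Request:
{"api": "jog_arm", "payload": {
  "increments": [
    {"tx":-37,"ty":-8,"tz":2,"wx":0,"wy":0,"wz":0,"gripper":0.2},
    {"tx":-74,"ty":-16,"tz":4,"wx":0,"wy":0,"wz":0,"gripper":0.2},
    {"tx":-107,"ty":-22,"tz":6,"wx":0,"wy":0,"wz":0,"gripper":0.2},
    {"tx":-107,"ty":-22,"tz":6,"wx":0,"wy":0,"wz":0,"gripper":0.2},
    {"tx":-107,"ty":-22,"tz":6,"wx":0,"wy":0,"wz":0,"gripper":0.2}
  ]
}}

```text
time: 23.83
position: [0.4388, -0.0867, 0.1485]
tool_rot: [-2.194, -2.248, -0.002]
ft_force: [-0.7, 0.4, -1.9]
grip_width: 0.383
grip_force: 35.0
```

Request:
{"api": "jog_arm", "payload": {
  "increments": [
    {"tx":0,"ty":0,"tz":0,"wx":0,"wy":0,"wz":0,"gripper":0.2},
    {"tx":0,"ty":0,"tz":0,"wx":0,"wy":0,"wz":0,"gripper":0.2},
    {"tx":0,"ty":0,"tz":0,"wx":0,"wy":0,"wz":0,"gripper":0.2},
    {"tx":0,"ty":0,"tz":0,"wx":0,"wy":0,"wz":0,"gripper":0.2},
    {"tx":0,"ty":0,"tz":0,"wx":0,"wy":0,"wz":0,"gripper":0.2}
  ]
}}

```text
time: 24.25
position: [0.4396, -0.0842, 0.1483]
tool_rot: [-2.187, -2.255, 0.0]
ft_force: [0.8, 0.6, -2.0]
grip_width: 0.379
grip_force: 35.0
```

Run:
```python
from h import *
state(); go([.4338,-.0891,.096],np.radians(1.5)); im=shot("top"); nests(im,"red"); print(comps(im,"red")[0],comps(im,"green")[0])
s=shot("side")
cv2.imwrite("pics/t6.png",np.hstack([cv2.resize(im["color"][180:290,200:400],(500,275),interpolation=cv2.INTER_CUBIC),cv2.resize(s["color"][130:320,220:390],(246,275),interpolation=cv2.INTER_CUBIC)]))
```

```text
t=24.25 tcp [ 0.4396 -0.0842  0.1483] local [-167.2 -126.4  148.3] F [ 0.8  0.6 -2. ] w 33.0mm gf 35.0 q [-0.52 -0.1   0.63  2.05  0.06  1.18  0.11]
inc [-4.8 -6.  52.3] w [-0.0001  0.0001  0.0045]
red [434.3 148.2] [ 94.5 243.8] -4.73 nests [array([0.4289, 0.0834]), array([0.4397, 0.213 ])]
[([421, 119, 7, 6, 13], [424.0, 121.8]), ([226, 240, 85, 40, 2072], [269.8, 259.2]), ([447, 246, 20, 19, 292], [456.8, 255.1]), ([515, 318, 74, 66, 1900], [555.7, 342.0])] [([329, 246, 9, 13, 92], [332.5, 251.1]), ([368, 246, 44, 33, 727], [396.3, 259.4]), ([329, 265, 11, 13, 90], [333.1, 272.1])]
```

View pics/t6.png

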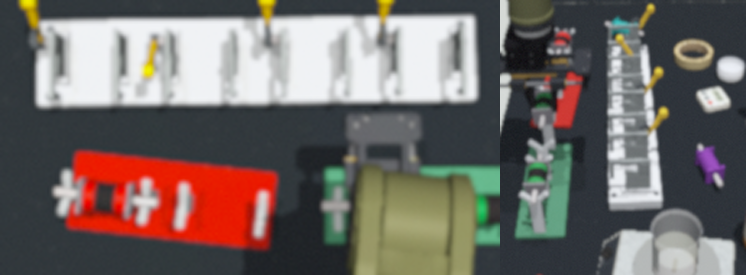

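The red roller lies in its nest (crop 105,200) and the green tray is still where it was. Lowering the last roller.

Request:
{"api": "jog_arm", "payload": {
  "increments": [
    {"tx":-5,"ty":-6,"tz":6,"wx":0,"wy":0,"wz":0.004,"gripper":0.2},
    {"tx":-5,"ty":-6,"tz":18,"wx":0,"wy":0,"wz":0.004,"gripper":0.2},
    {"tx":-5,"ty":-6,"tz":30,"wx":0,"wy":0,"wz":0.004,"gripper":0.2},
    {"tx":-5,"ty":-6,"tz":42,"wx":0,"wy":0,"wz":0.004,"gripper":0.2},
    {"tx":-5,"ty":-6,"tz":51,"wx":0,"wy":0,"wz":0.004,"gripper":0.2}
  ]
}}

```text
time: 24.77
position: [0.4326, -0.0904, 0.096]
tool_rot: [-2.193, -2.248, 0.001]
ft_force: [0.9, -0.7, -0.9]
grip_width: 0.378
grip_force: 35.0
```

Request:
{"api": "jog_arm", "payload": {
  "increments": [
    {"tx":0,"ty":0,"tz":0,"wx":0,"wy":0,"wz":0,"gripper":0.2},
    {"tx":0,"ty":0,"tz":0,"wx":0,"wy":0,"wz":0,"gripper":0.2},
    {"tx":0,"ty":0,"tz":0,"wx":0,"wy":0,"wz":0,"gripper":0.45},
    {"tx":0,"ty":0,"tz":0,"wx":0,"wy":0,"wz":0,"gripper":0.6},
    {"tx":0,"ty":0,"tz":0,"wx":0,"wy":0,"wz":0,"gripper":0.7}
  ]
}}

```text
time: 25.18
position: [0.4341, -0.0901, 0.098]
tool_rot: [2.193, 2.249, 0.002]
ft_force: [0.1, 0.9, 0.6]
grip_width: 0.52
grip_force: 0.0
```

Request:
{"api": "jog_arm", "payload": {
  "increments": [
    {"tx":0,"ty":0,"tz":0,"wx":0,"wy":0,"wz":0,"gripper":0.85},
    {"tx":0,"ty":0,"tz":-20,"wx":0,"wy":0,"wz":0,"gripper":0.85},
    {"tx":0,"ty":0,"tz":-50,"wx":0,"wy":0,"wz":0,"gripper":0.7},
    {"tx":0,"ty":0,"tz":-85,"wx":0,"wy":0,"wz":0,"gripper":0.3},
    {"tx":0,"ty":10,"tz":-110,"wx":0,"wy":0,"wz":-0.013,"gripper":0}
  ]
}}

```text
time: 25.6
position: [0.4432, -0.0902, 0.21]
tool_rot: [2.179, 2.262, 0.003]
ft_force: [1.6, -0.6, -0.4]
grip_width: 0.621
grip_force: 0.0
```

```bash
python3 -c "
from h import *
state()
go(loc(100,-141,200))"
```

```text
t=25.60 tcp [ 0.4432 -0.0902  0.21  ] local [-163.9 -132.6  210. ] F [ 1.6 -0.6 -0.4] w 54.0mm gf 0.0 q [-0.53 -0.15  0.62  1.95  0.09  1.31  0.1 ]
inc [ -7.9 263.9  10.4] w [ 0.0017 -0.0012 -0.002 ]
```

Request:
{"api": "jog_arm", "payload": {
  "increments": [
    {"tx":-4,"ty":40,"tz":0,"wx":0,"wy":0,"wz":-0.002,"gripper":0},
    {"tx":-8,"ty":80,"tz":0,"wx":0,"wy":0,"wz":-0.002,"gripper":0},
    {"tx":-8,"ty":120,"tz":0,"wx":0,"wy":0,"wz":-0.002,"gripper":0},
    {"tx":-8,"ty":160,"tz":0,"wx":0,"wy":0,"wz":-0.002,"gripper":0},
    {"tx":-8,"ty":200,"tz":0,"wx":0,"wy":0,"wz":-0.002,"gripper":0}
  ]
}}

```text
time: 26.02
position: [0.6459, -0.0894, 0.2073]
tool_rot: [2.175, 2.267, 0.001]
ft_force: [-0.1, 0.3, 1.7]
grip_width: 0.257
grip_force: 0.0
```

Request:
{"api": "jog_arm", "payload": {
  "increments": [
    {"tx":0,"ty":35,"tz":0,"wx":0,"wy":0,"wz":0,"gripper":0},
    {"tx":0,"ty":68,"tz":0,"wx":0,"wy":0,"wz":0,"gripper":0},
    {"tx":0,"ty":68,"tz":0,"wx":0,"wy":0,"wz":0,"gripper":0},
    {"tx":0,"ty":68,"tz":35,"wx":0,"wy":0,"wz":0,"gripper":0},
    {"tx":0,"ty":68,"tz":70,"wx":0,"wy":0,"wz":0,"gripper":0}
  ]
}}

```text
time: 26.43
position: [0.7138, -0.0883, 0.1384]
tool_rot: [2.173, 2.263, 0.003]
ft_force: [0.1, -1.1, -0.2]
grip_width: 0.009
grip_force: 0.0
```

```bash
python3 -c "
from h import *
state()
go(loc(8,-141,132))"
```

```text
t=26.43 tcp [ 0.7138 -0.0883  0.1384] local [ 106.6 -141.3  138.4] F [ 0.1 -1.1 -0.2] w 0.8mm gf 0.0 q [-0.35  0.57  0.65  1.38 -0.35  1.29  0.35]
inc [  0.4 -98.6   6. ] w [0.0046 0.0018 0.0009]
```

Request:
{"api": "jog_arm", "payload": {
  "increments": [
    {"tx":0,"ty":-25,"tz":4,"wx":0,"wy":0,"wz":0,"gripper":0},
    {"tx":0,"ty":-50,"tz":4,"wx":0,"wy":0,"wz":0,"gripper":0},
    {"tx":0,"ty":-75,"tz":4,"wx":0,"wy":0,"wz":0,"gripper":0},
    {"tx":0,"ty":-98,"tz":4,"wx":0,"wy":0,"wz":0,"gripper":0},
    {"tx":0,"ty":-98,"tz":4,"wx":0,"wy":0,"wz":0,"gripper":0}
  ]
}}

```text
time: 26.85
position: [0.6092, -0.0923, 0.133]
tool_rot: [-2.176, -2.26, 0.002]
ft_force: [-0.6, -0.4, 0.6]
grip_width: 0.008
grip_force: 0.0
```

Request:
{"api": "jog_arm", "payload": {
  "increments": [
    {"tx":0,"ty":40,"tz":0,"wx":0,"wy":0,"wz":0,"gripper":0},
    {"tx":0,"ty":80,"tz":0,"wx":0,"wy":0,"wz":0,"gripper":0},
    {"tx":0,"ty":98,"tz":0,"wx":0,"wy":0,"wz":0,"gripper":0},
    {"tx":40,"ty":98,"tz":0,"wx":0,"wy":0,"wz":0,"gripper":0},
    {"tx":80,"ty":98,"tz":0,"wx":0,"wy":0,"wz":0,"gripper":0}
  ]
}}

```text
time: 27.27
position: [0.7095, -0.0112, 0.133]
tool_rot: [2.182, 2.257, -0.003]
ft_force: [-0.3, 1.4, -0.2]
grip_width: 0.006
grip_force: 0.0
```

Request:
{"api": "jog_arm", "payload": {
  "increments": [
    {"tx":35,"ty":0,"tz":0,"wx":0,"wy":0,"wz":0,"gripper":0},
    {"tx":50,"ty":0,"tz":0,"wx":0,"wy":0,"wz":0,"gripper":0},
    {"tx":50,"ty":0,"tz":0,"wx":0,"wy":0,"wz":0,"gripper":0},
    {"tx":50,"ty":0,"tz":0,"wx":0,"wy":0,"wz":0,"gripper":0},
    {"tx":50,"ty":0,"tz":0,"wx":0,"wy":0,"wz":0,"gripper":0}
  ]
}}

```text
time: 27.68
position: [0.7067, 0.0403, 0.1336]
tool_rot: [2.177, 2.263, -0.001]
ft_force: [-0.6, 0.7, 1.1]
grip_width: 0.004
grip_force: 0.0
```

```bash
python3 -c "
from h import *
state()
go(loc(8,-11,133)); print(comps(shot('side'),'yellow')[0])"
```

```text
t=27.68 tcp [0.7067 0.0403 0.1336] local [104.5 -12.6 133.6] F [-0.6  0.7  1.1] w 0.4mm gf 0.0 q [-0.53  0.55  0.63  1.42 -0.33  1.28  0.16]
inc [  1.5 -96.5   0.6] w [ 0.0004  0.0016 -0.001 ]
[([318, 133, 9, 12, 59], [322.0, 138.1]), ([300, 154, 10, 13, 34], [304.1, 159.2]), ([321, 177, 11, 15, 60], [326.8, 183.4]), ([303, 207, 12, 13, 44], [307.8, 213.1])]
```

Request:
{"api": "jog_arm", "payload": {
  "increments": [
    {"tx":1,"ty":-25,"tz":0,"wx":0,"wy":0,"wz":0,"gripper":0},
    {"tx":1,"ty":-50,"tz":0,"wx":0,"wy":0,"wz":0,"gripper":0},
    {"tx":1,"ty":-75,"tz":0,"wx":0,"wy":0,"wz":0,"gripper":0},
    {"tx":1,"ty":-97,"tz":0,"wx":0,"wy":0,"wz":0,"gripper":0},
    {"tx":1,"ty":-97,"tz":0,"wx":0,"wy":0,"wz":0,"gripper":0}
  ]
}}

```text
time: 28.15
position: [0.6058, 0.0365, 0.1332]
tool_rot: [-2.179, -2.258, 0.003]
ft_force: [0.6, -0.3, -0.4]
grip_width: 0.012
grip_force: 0.0
```

Request:
{"api": "jog_arm", "payload": {
  "increments": [
    {"tx":0,"ty":40,"tz":0,"wx":0,"wy":0,"wz":0,"gripper":0},
    {"tx":0,"ty":80,"tz":0,"wx":0,"wy":0,"wz":0,"gripper":0},
    {"tx":0,"ty":98,"tz":0,"wx":0,"wy":0,"wz":0,"gripper":0},
    {"tx":40,"ty":98,"tz":0,"wx":0,"wy":0,"wz":0,"gripper":0},
    {"tx":80,"ty":98,"tz":0,"wx":0,"wy":0,"wz":0,"gripper":0}
  ]
}}

```text
time: 28.57
position: [0.7068, 0.1165, 0.1334]
tool_rot: [2.186, 2.251, -0.002]
ft_force: [1.4, 0.6, 0.4]
grip_width: 0.006
grip_force: 0.0
```

Request:
{"api": "jog_arm", "payload": {
  "increments": [
    {"tx":38,"ty":0,"tz":0,"wx":0,"wy":0,"wz":0,"gripper":0},
    {"tx":76,"ty":0,"tz":0,"wx":0,"wy":0,"wz":0,"gripper":0},
    {"tx":114,"ty":0,"tz":0,"wx":0,"wy":0,"wz":0,"gripper":0},
    {"tx":150,"ty":0,"tz":0,"wx":0,"wy":0,"wz":0,"gripper":0},
    {"tx":180,"ty":0,"tz":0,"wx":0,"wy":0,"wz":0,"gripper":0}
  ]
}}

```text
time: 28.98
position: [0.6977, 0.305, 0.1333]
tool_rot: [-2.177, -2.265, -0.002]
ft_force: [0.4, -0.5, 0.6]
grip_width: 0.004
grip_force: 0.0
```

Request:
{"api": "jog_arm", "payload": {
  "increments": [
    {"tx":0,"ty":0,"tz":0,"wx":0,"wy":0,"wz":0,"gripper":0},
    {"tx":0,"ty":0,"tz":0,"wx":0,"wy":0,"wz":0,"gripper":0},
    {"tx":0,"ty":0,"tz":0,"wx":0,"wy":0,"wz":0,"gripper":0},
    {"tx":0,"ty":0,"tz":0,"wx":0,"wy":0,"wz":0,"gripper":0},
    {"tx":0,"ty":0,"tz":0,"wx":0,"wy":0,"wz":0,"gripper":0}
  ]
}}

```text
time: 29.4
position: [0.6982, 0.3001, 0.1337]
tool_rot: [2.18, 2.26, -0.0]
ft_force: [-0.5, -0.6, -0.2]
grip_width: 0.002
grip_force: 0.0
```

```bash
python3 -c "
from h import *
state()
go(loc(8,249,133)); print(comps(shot('side'),'yellow')[0])"
```

```text
t=29.40 tcp [0.6982 0.3001 0.1337] local [106.3 247.4 133.7] F [-0.5 -0.6 -0.2] w 0.1mm gf 0.0 q [-0.8   0.66  0.58  1.25 -0.35  1.33 -0.2 ]
inc [  1.2 -98.3   0.6] w [ 0.0007  0.0009 -0.0033]
[([317, 134, 9, 16, 59], [320.9, 140.4]), ([300, 154, 10, 13, 40], [304.0, 159.4]), ([302, 179, 10, 12, 35], [306.1, 184.4]), ([303, 207, 12, 13, 44], [307.8, 213.1])]
```

Levers 1 to 3 are closed. Now lever 4, and then I'll lift clear.

Request:
{"api": "jog_arm", "payload": {
  "increments": [
    {"tx":1,"ty":-25,"tz":0,"wx":0,"wy":0,"wz":0,"gripper":0},
    {"tx":1,"ty":-50,"tz":0,"wx":0,"wy":0,"wz":0,"gripper":0},
    {"tx":1,"ty":-75,"tz":0,"wx":0,"wy":0,"wz":0,"gripper":0},
    {"tx":1,"ty":-98,"tz":0,"wx":0,"wy":0,"wz":0,"gripper":0},
    {"tx":1,"ty":-98,"tz":0,"wx":0,"wy":0,"wz":0,"gripper":0}
  ]
}}

```text
time: 29.87
position: [0.5951, 0.3003, 0.1333]
tool_rot: [-2.173, -2.263, 0.003]
ft_force: [0.1, 0.8, -0.1]
grip_width: 0.006
grip_force: 0.0
```

Request:
{"api": "jog_arm", "payload": {
  "increments": [
    {"tx":0,"ty":20,"tz":0,"wx":0,"wy":0,"wz":0,"gripper":0},
    {"tx":0,"ty":40,"tz":-20,"wx":0,"wy":0,"wz":0,"gripper":0},
    {"tx":20,"ty":40,"tz":-50,"wx":0,"wy":0,"wz":0,"gripper":0},
    {"tx":50,"ty":30,"tz":-80,"wx":0,"wy":0,"wz":0,"gripper":0},
    {"tx":80,"ty":20,"tz":-100,"wx":0,"wy":0,"wz":0,"gripper":0}
  ]
}}

```text
time: 30.28
position: [0.6189, 0.3784, 0.2365]
tool_rot: [2.182, 2.256, 0.005]
ft_force: [0.3, 1.2, 1.1]
grip_width: 0.006
grip_force: 0.0
```

Request:
{"api": "jog_arm", "payload": {
  "increments": [
    {"tx":40,"ty":-5,"tz":0,"wx":0,"wy":0,"wz":0,"gripper":0},
    {"tx":80,"ty":-10,"tz":0,"wx":0,"wy":0,"wz":0,"gripper":0},
    {"tx":110,"ty":-15,"tz":0,"wx":0,"wy":0,"wz":0,"gripper":0},
    {"tx":110,"ty":-15,"tz":0,"wx":0,"wy":0,"wz":0,"gripper":0},
    {"tx":110,"ty":-15,"tz":0,"wx":0,"wy":0,"wz":0,"gripper":0}
  ]
}}

```text
time: 30.7
position: [0.5957, 0.4927, 0.2324]
tool_rot: [-2.172, -2.269, 0.001]
ft_force: [0.6, -1.3, -0.0]
grip_width: 0.007
grip_force: 0.0
```

Run:
```python
from h import *
state(); im=shot("top"); s=shot("side"); print(comps(s,'yellow')[0]); nests(im,"red"); nests(im,"green")
for c in("red","green"): print(comps(im,c)[0])
cv2.imwrite("pics/t7.png",np.hstack([cv2.resize(im["color"][120:290,190:480],(540,317),interpolation=cv2.INTER_CUBIC),cv2.resize(s["color"][125:325,220:380],(254,317),interpolation=cv2.INTER_CUBIC)]))
```

```text
t=30.70 tcp [0.5957 0.4927 0.2324] local [ 11.5 443.8 232.4] F [ 0.6 -1.3 -0. ] w 0.6mm gf 0.0 q [-1.04  0.64  0.56  1.07 -0.32  1.52 -0.51]
[([299, 133, 11, 13, 62], [303.5, 138.8]), ([300, 154, 10, 13, 39], [304.1, 159.4]), ([302, 179, 10, 12, 33], [306.3, 184.7]), ([303, 207, 12, 13, 44], [307.8, 213.1])]
red [434.5 148.1] [ 94.2 244.1] -4.71 nests [array([0.4292, 0.0833]), array([0.4398, 0.2129])]
green [ 435.6 -154.1] [ 94.2 244.3] 1.56 nests [array([ 0.4374, -0.2191]), array([ 0.4338, -0.0891])]
[([421, 118, 7, 7, 14], [423.8, 121.6]), ([226, 240, 85, 40, 2078], [269.8, 259.3]), ([448, 246, 19, 19, 288], [456.9, 255.2]), ([515, 318, 74, 66, 1898], [555.7, 342.0])]
[([329, 246, 83, 33, 2046], [370.6, 261.5])]
```

View pics/t7.png

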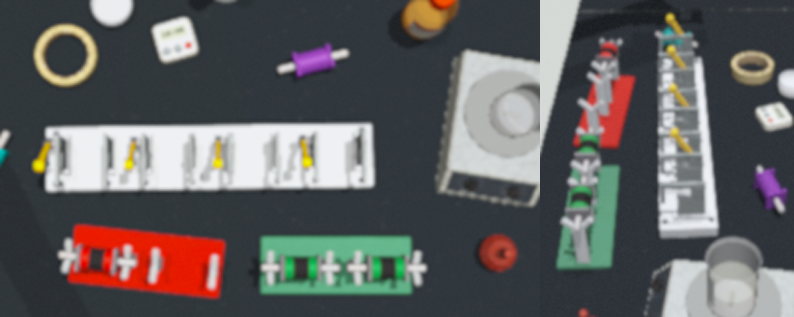

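All three rollers lie in the correct nests: red at (97,259), green at (302,267) and (388,267). The four levers are closed, and nothing else has moved. Handing in.

```bash
python3 -c "
from bench import ctrl
print(ctrl.close_job())"
```

```text
the job is handed in; nothing more can be done
None
```

The job is handed in: both green rollers lie in the green pass tray and the one red roller in the red reject tray (station 3 was empty), all four cam levers are closed, and the timer, tape and pipette filler were left alone. The hand-in returned no verdict, so I'm going by the final pictures.

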